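# Pin a drying clip to its hanger and show it to the inspection camera

### The job

The ribbed teal drying clip sits in the grey cradle with its tongue in the fork of the white hanger: take the red-knobbed pin from the cork block, push it fully home down through fork and clip so that its knob rests on the fork, and let it go. Then grip only the hanger, by its straight white arm, lift the joined hanger and clip out of the cradle, and show them to the inspection camera: hanger level and right side up, the clip in front and pointing straight at the lens, its nose straight ahead of the lens, at lens height and 10 cm from it. Finish while still holding it there, do not put it down or let go, and do not disturb the camera or the other things on the board.

Things in the scene. Friction and masses are not known exactly. Their poses are not given: they have to be found in the camera images.
- pin_knob (a point): centre of the red round knob (16 mm across, 38 mm high) of the loose retaining pin, half-way up it. Below the knob is a steel shank 9 mm across, 21 mm long, with a tapered tip: the tip lies 40 mm, the knob's flat underside (shoulder) 19 mm below this point. z axis from tip to knob. It stands upright in the cork block, shoulder on the block
- cork: brown cork block, 46 x 46 x 32 mm high, fixed to the board, with one round hole (11.5 mm across, 26 mm deep) in the middle of its top, holding the pin; origin at the centre of its underside
- cradle: grey assembly cradle, fixed, 185 x 40 mm; low rails hold fork and clip with 1 mm of play. Origin on the board under the pin hole, x axis along the hanger towards the clip. Undersides of hanger and clip rest 12 mm above the board; around the hanger's arm it is at most 20 mm wide, nothing stands beside the arm. The parts lift straight up out of it
- hanger_hole (a point): centre of the mouth of the hanger's pin hole, on top of the upper fork plate, 34 mm above the board at the start. The fork is two flat plates (32 x 30 mm, 6 mm thick, 10 mm apart) with 11.5 mm through holes one above the other. x axis from hook towards clip, z up out of the hole. With the pin home its shoulder rests on this face
- hanger_grip (a point): centre of the hanger's straight white arm, 55 mm behind the hole's axis, 7 mm below its mouth (27 mm above the board at the start). The arm is 24 mm wide (y), 30 mm high (z), 79 mm long (x), free on both sides; this point is 15 mm below its top. x axis from hook towards clip, z up
- clip_hole (a point): centre of the 11.5 mm hole in the tongue (8 mm thick) of the ribbed teal clip. The tongue lies between the hanger's fork plates, its hole up to about 2 mm off the fork's holes and 11 mm below the mouth of the hanger's hole. x axis towards the nose, z up
- clip_nose (a point): middle of the front end face of the clip's jaws (30 mm wide, 22 mm high), 80 mm ahead of its hole. x axis points out of the nose, z up. Once pinned, the clip can still swing up to about 15 degrees and droop a few degrees in the fork
- hanger: the white plastic hanger, 55 to 90 g: fork, straight arm, and a flat round-wire rail hook at the back (to 150 mm behind the hole, 48 mm out on the +y side). Origin on the axis of its pin hole, at its underside (22 mm below the hole's mouth); axes as at the hole
- clip: the ribbed teal clip, 36 to 60 g; origin on the axis of its hole, at its underside (11 mm below the hole's centre); axes as at the nose
- pin: the pin, 30 g; origin at the centre of its shoulder, 19 mm below the knob's centre
- lens (a point): centre of the front of the inspection camera's lens, 170 to 250 mm above the board. The camera is a black box (30 x 62 x 46 mm high) with a 36 mm aluminium lens ring, on a post 50 mm behind the lens. It looks level along its own -x axis, roughly back towards the robot: a thing straight ahead of it has negative x and zero y and z in this frame. Do not push it
- cam_stand: round foot (90 mm across) and 12 mm steel post (top 300 mm above the board) of the inspection camera, fixed; origin on the board below the lens, 2 mm behind its front; axes as the lens
- basket: empty white plastic basket with a tilt-out front, 170 x 220 x 130 mm high, fixed to the board; origin under its centre. Leave alone
- opener: chrome bottle opener, about 140 x 45 x 10 mm, lying flat; origin under its shank. Leave alone
- dish: round green ceramic dish, 110 mm across, 35 mm high; origin under its centre. Leave alone
- dispenser: stainless steel pump dispenser, 70 mm across, 178 mm high with its pump; origin under its centre. Leave alone
- tumbler: white ceramic tumbler, 72 mm across, 95 mm high; origin under its centre. Leave alone

How it is judged:
By the outcome, as a careful person would: the job done as asked, in the order asked, and still so for the second after the job is handed in, while the arm keeps its last pose, push and grip.
It also fails if it takes over 69 s, if anything falls off the work surface, if the arm or the gripper's body presses on something with over 40 N, if the wrist force passes 120 N, or if a joint passes its speed limit or range.

### The arm

A 6-joint arm with a two-finger parallel gripper is mounted at the origin on the work surface. World frame = base frame: x ahead of the robot, y to its left, z up, the work surface at z = 0. Lengths are in m, angles in rad, forces in N, time in s.
With the tool pointing down it reaches from about 0.25 to 0.725 m from the base axis. Payload 9.7 kg.
Tool frame: the origin (TCP) lies at the very end of the fingers, on their centre line; the grasp point (between the pads) lies 19 mm behind it; z points along the fingers, x is the direction in which the jaws open and shut, and the axes are right-handed (so a half turn about z gives the same grasp; the last joint's range is limited). The gripper opens to 85 mm and grips with 20 to 120 N. Pads are 22 mm wide; open, the fingers measure 114 mm over their backs; the gripper's body (76 mm by 85 mm) begins 54 mm behind the grasp point. The pads swing forward as they close: fully open they stand 13 mm farther back than shut.
Start: joints at [-1.178, 0.087, 0.176, 1.66, 0, 1.571], TCP at [0.211, -0.508, 0.231] pointing down, gripper open.
Joint ranges: [-3.13, 3.13], [-0.85, 1.81], [-1.15, 1.24], [-2.2, 2.28], [-1.44, 1.52], [-3.14, 3.14]. Speed limits (rad/s): [2.22, 2.22, 2.57, 3.14, 3.14, 3.14].

### API

Orientations are given as a rotation vector (axis times angle).
In Python, from station import arm, imaging, search_frame gives the robot as it stands. The module is installed in compiled form; this text tells all that it offers.
- The arm moves only by the tool play_rows, never from a script. Its argument "commands" is a list of rows, each an object with "offset": the shift along the tool's x, y, z in m, a list of three; "rotation": the turn, a rotation vector about the tool's x, y, z in rad, a list of three; "hand": the closure, from -1 (fully open) to 1 (shut), so that 0 is half open. In form: [{"offset": [tx, ty, tz], "rotation": [wx, wy, wz], "hand": hand}, ...]. A call has exactly 8 rows; each row is the pose to reach, as a shift and turn from the pose commanded when the call began, along the tool's axes at that moment; what a row does not reach only later rows make up. A row lasts 1/12 s, in which the tool goes at most 41.7 mm and 7.16 degrees, less where a joint would pass 70% of its speed; a pose out of reach is approached as far as the arm can. A call with a gripper value outside its range is refused whole. The fingers move at their own pace and stop on an object; "newtons" is the grip in N (left out, the last holds). Time passes only in rows, so rows that repeat a pose let the fingers close, or fill a call up. It gives the time, the measured TCP pose, the force and the opening at its end, in the units of the state.
- arm.observe(): the state, without advancing time (a new reading comes with each control period).
- imaging.capture(name): name is "scene" or "top"; returns the picture (400x640x3 uint8, red, green, blue); there is no depth.
- imaging.camera_info(name): a dict with "fx", "fy", "cx", "cy" (pixels), "distortion" ([k1, k2, p1, p2, k3] as OpenCV has them; the pictures are not rectified), "R" (3x3) and "t" (3): a world point X has camera coordinates R X + t. Camera axes: x right, y down, z forward; pixel columns grow to the right and rows downward; lengths in m; the calibration is good to about 2 mm. A picture is of the moment at which its call begins. camera_info takes no time and is no camera call.
- arm.hand_in(): hands the job in, once; it reports no verdict.
Trained networks look in the newest picture that a camera, given by its name, has taken for a name from the list of things; names that differ only in an ending like _2 or _b are one class to them, and where a whole thing is asked for, a point or a joint stands for the part that bears it (a point fixed in the world has none). Each returns a list of dicts, best first, with "conf" (0 to 1); they miss things now and then, are a little off and sometimes report something else, mostly with a low value. They report only what shows in the picture. A call takes as long as a camera call.
- search_frame(camera, thing): "extent" ([centre column, centre row, width, height] in pixels, round what is visible of it).
The state is a dict: "t": time; "q": joint angles; "joint_vel": joint speeds; "effort": joint torques, N m; "tcp_pos": TCP position; "tcp_rot": TCP orientation; "force": force on the tool from outside, world axes, zero at the start; "moment": the same for the moment, N m; "opening": finger opening in m.
Only numpy, scipy, OpenCV 4.12 (cv2) and the standard library are available. Lean on these libraries where they do the work, as an engineer would, in place of code of your own. Each camera call takes 0.05 s, during which the arm holds its last target. There are 200 camera calls.

## Working session

There is one attempt and no reset: what is moved stays moved. The work goes in short steps, Python scripts to look and compute and a tool call to move; the robot and the scene stay as the last step left them, time stands still between calls to the robot, and variables do not carry over. Pictures are saved under pics/ and viewed, on a budget of 10 in all, crops included, one or two more only if the job needs it, and the job is handed in when it is done.

Besides the shell and the picture viewer there is one more tool, called after "Call:" as name([rows], argument=value, ...), one row to a line, values as JSON. play_rows: Moves the arm, as the interface text tells. Its arguments: {"type":"object","properties":{"commands":{"type":"array"},"newtons":{"type":"number"}},"required":["commands"]}

```bash
mkdir -p pics
cat > h.py <<'E'
import numpy as np, cv2
from scipy.spatial.transform import Rotation as R
from station import arm, imaging, search_frame
def cam(n):
    c=imaging.camera_info(n); K=np.array([[c['fx'],0,c['cx']],[0,c['fy'],c['cy']],[0,0,1]])
    return K,np.array(c['distortion']),np.array(c['R']),np.array(c['t'])
def ray(n,uv):
    K,d,Rm,t=cam(n); p=cv2.undistortPoints(np.array([[uv]],float),K,d)[0,0]
    return -Rm.T@t, Rm.T@np.array([p[0],p[1],1])
def onz(n,uv,z):
    o,v=ray(n,uv); return o+v*(z-o[2])/v[2]
def tri(uvs,uvt):
    (a,u),(b,v)=ray('scene',uvs),ray('top',uvt)
    s=np.linalg.lstsq(np.c_[u,-v],b-a,rcond=None)[0]
    p,q=a+s[0]*u,b+s[1]*v; return (p+q)/2,np.linalg.norm(p-q)
def proj(n,X):
    K,d,Rm,t=cam(n); return cv2.projectPoints(np.atleast_2d(X).astype(float),cv2.Rodrigues(Rm)[0],t,K,d)[0][:,0]
def save(n,f):
    im=imaging.capture(n); cv2.imwrite('pics/'+f,im[:,:,::-1]); return im
E
python3 - <<'E'
from h import *
np.set_printoptions(precision=4,suppress=True)
a=save('scene','s0.png');b=save('top','t0.png')
for n in ('scene','top'):
    K,d,Rm,t=cam(n);print(n,K[0,0],-Rm.T@t,Rm[2])
    for th in ['pin_knob','cork','cradle','hanger_hole','hanger_grip','clip_nose','clip_hole','lens','hanger','clip']:
        print(n,th,[(np.round(r['extent'],1).tolist(),round(r['conf'],2)) for r in search_frame(n,th)[:2]])
print(arm.observe())
E
```

```text
scene 410.2774238253718 [1.1673 0.703  0.7334] [-0.5137 -0.6641 -0.5432]
scene pin_knob [([416.3, 253.0, 4.6, 16.4], 0.39), ([329.9, 224.1, 16.2, 18.1], 0.3)]
scene cork [([414.8, 260.9, 25.8, 21.3], 0.75), ([328.1, 230.0, 22.5, 24.0], 0.75)]
scene cradle [([326.0, 227.2, 24.6, 25.1], 0.66), ([416.8, 251.1, 5.6, 18.6], 0.48)]
scene hanger_hole [([320.1, 202.0, 20.7, 29.8], 0.69), ([415.8, 251.0, 8.7, 16.8], 0.29)]
scene hanger_grip [([319.7, 203.0, 16.2, 30.0], 0.57)]
scene clip_nose [([330.5, 226.3, 16.7, 19.3], 0.65)]
scene clip_hole [([508.2, 290.9, 47.5, 88.9], 0.68), ([330.9, 226.6, 20.1, 12.0], 0.53)]
scene lens [([295.0, 238.3, 34.7, 33.5], 0.97)]
scene hanger [([318.8, 203.8, 19.5, 30.0], 0.51)]
scene clip [([330.2, 224.6, 15.9, 20.9], 0.68)]
top 457.86338426886874 [ 0.3409 -0.0323  1.3627] [ 0.2068  0.0265 -0.978 ]
top pin_knob [([394.5, 172.8, 27.8, 28.5], 0.39)]
top cork [([240.1, 244.1, 20.4, 19.9], 0.6), ([328.4, 233.7, 28.4, 14.3], 0.38)]
top cradle [([336.1, 238.1, 12.9, 7.5], 0.61)]
top hanger_hole [([358.8, 250.8, 49.1, 44.7], 0.92), ([482.1, 208.8, 93.0, 67.7], 0.18)]
top hanger_grip [([360.0, 247.9, 43.3, 41.9], 0.93)]
top clip_nose [([326.7, 227.6, 21.8, 17.1], 0.71)]
top clip_hole [([327.1, 226.9, 23.5, 14.6], 0.62)]
top lens [([279.6, 124.7, 24.6, 25.8], 0.88)]
top hanger [([359.0, 248.9, 46.3, 40.4], 0.67)]
top clip [([327.6, 226.4, 21.0, 18.3], 0.75)]
{'t': 1.1, 'q': array([-1.178 ,  0.0869,  0.1759,  1.6598, -0.    ,  1.5708]), 'joint_vel': array([-0.0008, -0.0005, -0.0004,  0.0007,  0.0001, -0.0018]), 'effort': array([ -0.0008, -52.0115,  46.4862,   0.002 ,  -0.    ,  -0.    ]), 'tcp_pos': array([ 0.2105, -0.5081,  0.2313]), 'tcp_rot': array([ 2.6122, -1.7452, -0.    ]), 'force': array([-0.2172, -0.8843, -0.5526]), 'moment': array([0.0609, 0.0089, 0.0164]), 'opening': 0.08540591530470931}
```

```bash
python3 -c "
import cv2,numpy as np
a=cv2.imread('pics/s0.png');b=cv2.imread('pics/t0.png')
cv2.imwrite('pics/both.png',cv2.resize(np.vstack([a,b]),(480,600)))"
```

```text
(no output)
```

View pics/s0.png

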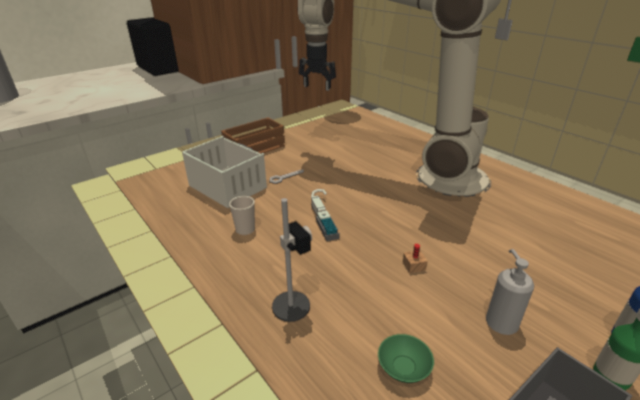

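View pics/t0.png

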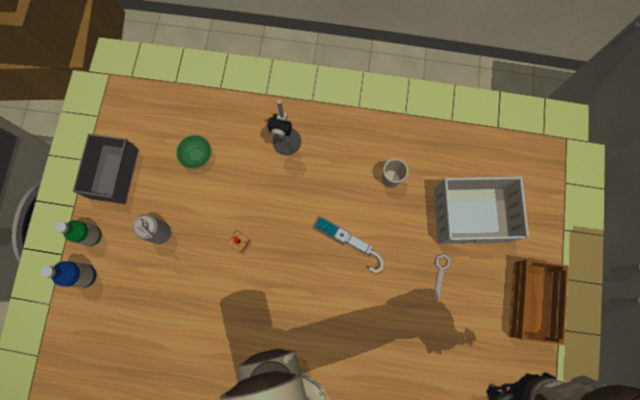

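The scene view shows the pin in the cork at (416,255), the hanger and clip around (322,210), and the camera at (297,238). In the top view the cork is at (239,241), the clip and hanger run from (318,222) to (378,268), and the camera is at (281,125). I'll zoom in on these.

```bash
python3 -c "
import cv2,numpy as np
a=cv2.imread('pics/s0.png');b=cv2.imread('pics/t0.png')
r=lambda i,x,y,w,h,k:cv2.resize(i[y:y+h,x:x+w],(w*k,h*k),interpolation=cv2.INTER_CUBIC)
A=np.hstack([r(b,310,210,80,65,6),r(b,220,223,40,37,8)[:, :][:390 if 0 else 296]] if 0 else [r(b,310,210,80,65,6),cv2.copyMakeBorder(r(b,220,223,40,37,8),0,94,0,0,0)])
B=np.hstack([r(a,300,182,45,60,3),np.zeros((180,5,3),np.uint8),r(a,395,235,40,60,3),np.zeros((180,5,3),np.uint8),r(a,270,195,60,60,3),r(b,260,95,60,60,3)])
B=cv2.copyMakeBorder(B,0,0,0,800-B.shape[1],0)
cv2.imwrite('pics/z0.png',np.vstack([A,B]));print(A.shape,B.shape)"
```

```text
(390, 800, 3) (180, 800, 3)
```

View pics/z0.png

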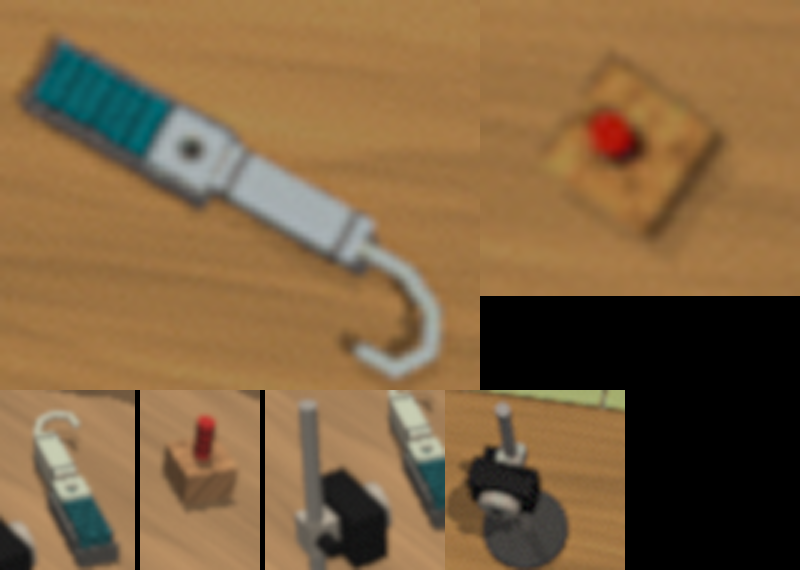

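The top crop shows the fork hole at about (341.4,234.2), the clip's teal nose end towards the upper left, and the knob at about (236,239.5). The camera's lens ring is at about (276,130) and its post top at about (279,102). Next I'll measure by colour masks.

```bash
cat > m.py <<'E'
from h import *
from scipy.optimize import minimize
np.set_printoptions(precision=4,suppress=True)
def redmask(im): 
    i=im.astype(int); return (i[...,0]>110)&(i[...,1]<75)&(i[...,2]<75)
def cyl(c,r,z0,z1):
    a=np.linspace(0,2*np.pi,24,endpoint=False); return np.array([[c[0]+r*np.cos(t),c[1]+r*np.sin(t),z] for z in(z0,z1) for t in a])
def hullc(n,P):
    h=cv2.convexHull(proj(n,P).astype(np.float32)); m=cv2.moments(h); return np.array([m['m10'],m['m01']])/m['m00']
def wcent(im,win,f):
    x,y,w,h=win; c=im[y:y+h,x:x+w].astype(float); g=np.clip(f(c),0,None); yy,xx=np.mgrid[y:y+h,x:x+w]
    return np.array([(g*xx).sum(),(g*yy).sum()])/g.sum()
red=lambda c:(c[...,0]-1.35*np.maximum(c[...,1],c[...,2])-50)   # soft red weight
E
python3 - <<'E'
from m import *
a=cv2.imread('pics/s0.png')[:,:,::-1];b=cv2.imread('pics/t0.png')[:,:,::-1]
redc=lambda c:c[...,0]-c[...,1]-75
for n,im,win in(('scene',a,(404,238,26,26)),('top',b,(226,228,24,24))):
    u=wcent(im,win,redc); x,y,w,h=win
    print(n,u,(redc(im[y:y+h,x:x+w].astype(int))>0).sum())
    f=lambda p:((hullc(n,cyl(p,.008,.032,.070))-u)**2).sum()
    r=minimize(f,onz(n,u,.05)[:2],method='Nelder-Mead',options=dict(xatol=1e-5,fatol=1e-6)); print('knob',r.x,r.fun)
    # brown cork top
# top: teal, white
x,y,w,h=308,208,85,70
c=b[y:y+h,x:x+w].astype(int); yy,xx=np.mgrid[y:y+h,x:x+w]
teal=(c[...,1]-c[...,0]>40)
white=(c.min(-1)>150)&(c.max(-1)-c.min(-1)<50)
for nm,m,z in(('teal',teal,.034),('white',white,.042)):
    pts=np.array([onz('top',(u,v),z)[:2] for u,v in zip(xx[m],yy[m])])
    if nm=='teal': tc=pts.mean(0);print('teal',tc,m.sum(), np.linalg.eigh(np.cov(pts.T)))
    else: np.save('w.npy',pts)
# hole: dark spot in white fork
hc=wcent(b,(338,231,7,7),lambda k:150-k.mean(-1)); print('hole px',hc,onz('top',hc,.034),onz('top',hc,.028))
d=tc-onz('top',hc,.034)[:2];print('dir',np.degrees(np.arctan2(d[1],d[0])),np.linalg.norm(d))
P=np.load('w.npy'); H=onz('top',hc,.034)[:2]; e=d/np.linalg.norm(d)
rel=(P-H); s=rel@e; t=rel@np.array([-e[1],e[0]])
for lo,hi in((-.07,-.06),(-.06,-.05),(-.05,-.04),(-.04,-.03),(-.012,.01)):
    k=(s>lo)&(s<hi)&(abs(t)<.025);print(lo,k.sum(),t[k].mean())
r=lambda i,x,y,w,h,k:cv2.resize(i[y:y+h,x:x+w],(w*k,h*k),interpolation=cv2.INTER_CUBIC)
cv2.imwrite('pics/z1.png',np.hstack([r(a,265,190,60,60,6)[:,:,::-1],np.zeros((360,4,3),np.uint8),r(b,255,92,60,60,6)[:,:,::-1]]))
E
```

```text
scene [416.7368 245.5115] 29
knob [0.4533 0.2088] 4.5919649645299087e-07
top [235.8076 239.3072] 27
knob [0.4704 0.2232] 2.715608512229354e-06
teal [ 0.549  -0.0301] 194 EighResult(eigenvalues=array([0.0001, 0.0003]), eigenvectors=array([[-0.9313,  0.3642],
       [ 0.3642,  0.9313]]))
hole px [341.4031 234.4576] [ 0.532  -0.0762  0.034 ] [ 0.5328 -0.0764  0.028 ]
dir 69.6995290722217 0.049164087372197615
-0.07 25 0.00020569395950113603
-0.06 26 0.00047472209427288264
-0.05 23 0.00036699747889710414
-0.04 24 -0.0002989977121505705
-0.012 52 0.0009509724633100161
```

View pics/z1.png

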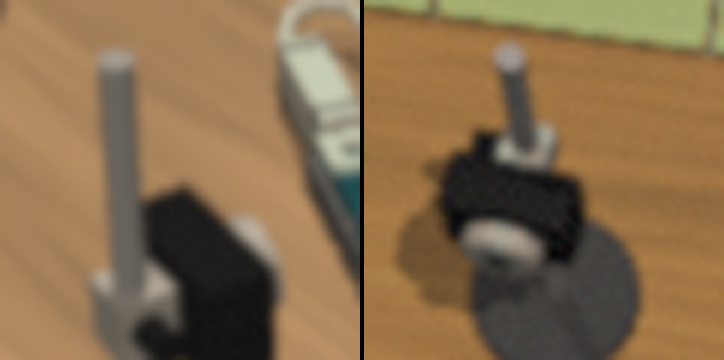

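The camera crops show the box with its lens ring at top-view pixel (338.., i.e. about 278.5,132) and the clamp at the post. My knob masks were only partial, so I'll redo those with a ratio mask and fit the inspection camera.

Run:
```python
from m import *
a=cv2.imread('pics/s0.png')[:,:,::-1];b=cv2.imread('pics/t0.png')[:,:,::-1]
for n,im,win in(('scene',a,(404,238,26,26)),('top',b,(226,228,24,24))):
    x,y,w,h=win; c=im[y:y+h,x:x+w].astype(float); ra=c[...,0]/(c.sum(-1)+1)
    m=ra>.62; yy,xx=np.mgrid[y:y+h,x:x+w]
    u=np.array([xx[m].mean(),yy[m].mean()]); print(n,m.sum(),u,(xx[m].min(),xx[m].max(),yy[m].min(),yy[m].max()))
    f=lambda p:((hullc(n,cyl(p,.008,.032,.070))-u)**2).sum()
    r=minimize(f,onz(n,u,.05)[:2],method='Nelder-Mead',options=dict(xatol=1e-5,fatol=1e-6)); print('knob',r.x, cv2.contourArea(cv2.convexHull(proj(n,cyl(r.x,.008,.032,.07)).astype(np.float32))))
# hole in scene for cross check
print('hole top->scene px',proj('scene',[.532,-.0762,.034]))
# lens params: zoom px -> px ; post top & lens ring
S=lambda u,v:((u+.5)/6-.5+265,(v+.5)/6-.5+190)
T=lambda u,v:((u-364+.5)/6-.5+255,(v+.5)/6-.5+92)
print('posttop',onz('top',T(509,52),.30),onz('scene',S(116,58),.30))
print('foot',onz('top',T(555,300),.005))
for nm,s,t in(('boxback-top corner near post? right top of lens side',(183,188),(582,178)),):
    print(tri(S(*s),T(*t)))
print('ring',[onz('top',T(503,240),z) for z in(.18,.2,.22,.24)])
print('ring s',[onz('scene',S(258,255),z) for z in(.18,.2,.22,.24)])
```

```text
scene 26 [416.2308 249.6923] (np.int64(415), np.int64(418), np.int64(245), np.int64(256))
knob [0.4674 0.219 ] 94.48742530005984
top 25 [236.16 239.64] (np.int64(234), np.int64(239), np.int64(237), np.int64(242))
knob [0.4696 0.222 ] 39.49499680940062
hole top->scene px [[323.6855 213.5737]]
posttop [0.8047 0.1334 0.3   ] [0.8025 0.1328 0.3   ]
foot [0.7998 0.1325 0.005 ]
(array([0.775 , 0.1098, 0.2248]), np.float64(0.02039759822298164))
ring [array([0.7656, 0.1394, 0.18  ]), array([0.7584, 0.1365, 0.2   ]), array([0.7512, 0.1336, 0.22  ]), array([0.744 , 0.1307, 0.24  ])]
ring s [array([0.7376, 0.1193, 0.18  ]), array([0.7531, 0.1404, 0.2   ]), array([0.7687, 0.1615, 0.22  ]), array([0.7842, 0.1826, 0.24  ])]
```

```bash
cat > lens.py <<'E'
from m import *
from scipy.optimize import differential_evolution
a=cv2.imread('pics/s0.png')[:,:,::-1].astype(int);b=cv2.imread('pics/t0.png')[:,:,::-1].astype(int)
K=8
def up(im,x,y,w,h): return cv2.resize(im[y:y+h,x:x+w].astype(np.float32),None,fx=K,fy=K,interpolation=cv2.INTER_CUBIC)
W={'scene':(265,190,60,60),'top':(255,92,60,60)}
I={'scene':up(a,*W['scene']),'top':up(b,*W['top'])}
dark={n:(I[n].max(-1)<45) for n in I}
def model(p,n):
    x,y,z,yaw,b0=p; c,s=np.cos(yaw),np.sin(yaw); Rz=np.array([[c,-s,0],[s,c,0],[0,0,1]])
    box=np.array([[b0+i,j,k] for i in(0,.030) for j in(-.031,.031) for k in(-.023,.023)])
    t=np.linspace(0,2*np.pi,30,endpoint=False)
    ring=np.array([[d,.018*np.cos(q),.018*np.sin(q)] for d in(0,b0) for q in t])
    out=[]
    for P in(box,ring):
        uv=proj(n,P@Rz.T+[x,y,z]); x0,y0=W[n][:2]
        out.append(cv2.convexHull((((uv-[x0,y0])+.5)*K-.5).round().astype(np.int32)))
    return out
def cost(q,full=False):
    x,y,z,yaw,b0=q; tot=0
    for n in I:
        m=np.zeros(dark[n].shape,np.uint8); bx,rg=model(q,n)
        if n=='top': cv2.fillConvexPoly(m,bx,1);cv2.fillConvexPoly(m,rg,0);lo=dark[n]
        else: cv2.fillConvexPoly(m,rg,0);cv2.fillConvexPoly(m,bx,1);lo=dark[n]
        if n=='top': # ring must be bright
            rm=np.zeros_like(m);cv2.fillConvexPoly(rm,rg,1); br=(I[n].min(-1)>95)&BR; tot+=(rm.astype(bool)!=br).sum()
        tot+=(m.astype(bool)!=lo).sum()
    e=np.hypot(x+.05*np.cos(yaw)-.8035,y+.05*np.sin(yaw)-.1331)
    return tot+ (e/.002)**2*200
BR=np.zeros(dark['top'].shape,bool); BR[270:370,110:260]=1
if __name__=='__main__':
    r=differential_evolution(cost,[(.73,.78),(.10,.16),(.17,.25),(-.6,.6),(.003,.03)],seed=1,maxiter=80,popsize=12,tol=1e-6)
    print(r.x,np.degrees(r.x[3]),r.fun,dark['top'].sum(),dark['scene'].sum())
    o=[]
    for n in I:
        v=I[n].clip(0,255).astype(np.uint8)[:,:,::-1].copy()
        for h,c in zip(model(r.x,n),((0,0,255),(0,255,0))): cv2.polylines(v,[h],True,c,1)
        o.append(cv2.resize(v,(400,400)))
    cv2.imwrite('pics/lens.png',np.hstack(o))
E
python3 lens.py
```

```text
Traceback (most recent call last):
  File "lens.py", line 32, in <module>
    r=differential_evolution(cost,[(.73,.78),(.10,.16),(.17,.25),(-.6,.6),(.003,.03)],seed=1,maxiter=80,popsize=12,tol=1e-6)
  File "lens.py", line 22, in cost
    m=np.zeros(dark[n].shape,np.uint8); bx,rg=model(q,n)
                                              ~~~~~^^^^^
  File "lens.py", line 16, in model
    uv=proj(n,P@Rz.T+[x,y,z]); x0,y0=W[n][:2]
  File "h.py", line 17, in proj
    K,d,Rm,t=cam(n); return cv2.projectPoints(np.atleast_2d(X).astype(float),cv2.Rodrigues(Rm)[0],t,K,d)[0][:,0]
             ~~~^^^
  File "h.py", line 5, in cam
    c=imaging.camera_info(n); K=np.array([[c['fx'],0,c['cx']],[0,c['fy'],c['cy']],[0,0,1]])
ValueError: time passes only in moves, steps and waits
```

```bash
sed -i 's/^def cam(n):/from functools import lru_cache\n@lru_cache\ndef cam(n):/' h.py; python3 lens.py; python3 -c "
from h import arm;print(arm.observe()['t'])"
```

```text
[ 0.7568  0.1407  0.1888 -0.1918  0.0069] -10.991903371607137 19688.48278671094 16117 25894
1.1
```

View pics/lens.png

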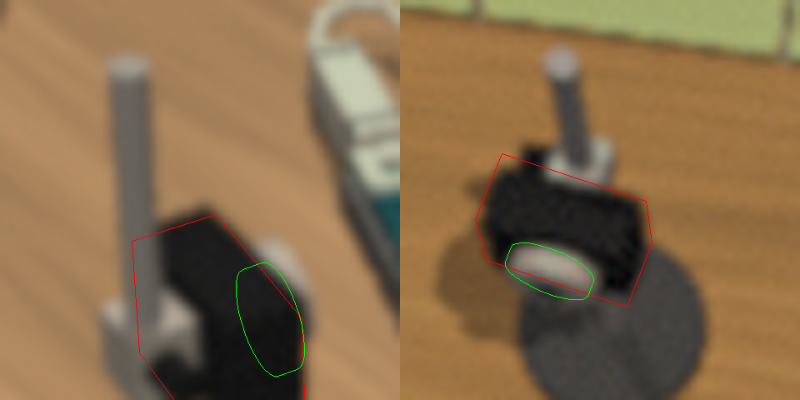

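The fit is poor because the scene crop cuts off the box: the ring there is at about (270,265), while the model sits lower. I'll enlarge the window and use the ring in both views.

```bash
sed -i "s/'scene':(265,190,60,60)/'scene':(272,210,60,60)/; s/^dark=.*/dark={n:(I[n].max(-1)<45) for n in I}; dark['top'][:,330:][:0]=0/" lens.py
python3 - <<'E'
s=open('lens.py').read()
i=s.index('def cost'); j=s.index("if __name__")
s=s[:i]+'''def cost(q):
    x,y,z,yaw,b0=q; tot=0
    for n in I:
        m=np.zeros(dark[n].shape,np.uint8); bx,rg=model(q,n)
        A,B=((bx,1),(rg,2)) if n=='top' else ((rg,2),(bx,1))
        cv2.fillConvexPoly(m,A[0],A[1]);cv2.fillConvexPoly(m,B[0],B[1])
        tot+=(((m==1)!=dark[n])&VAL[n]).sum()+2*(((m==2)!=BR[n])&VAL[n]).sum()
    e=np.hypot(x+.05*np.cos(yaw)-.8035,y+.05*np.sin(yaw)-.1331)
    return tot+(e/.002)**2*100
yy,xx=np.mgrid[0:480,0:480]
gray={n:(I[n].min(-1)>85)&(I[n].max(-1)-I[n].min(-1)<28) for n in I}
BR={'top':gray['top']&(yy>270)&(xx<260),'scene':gray['scene']&(xx>185)&(yy>100)&(yy<300)}
VAL={'top':(yy>190)|(xx<90),'scene':(xx>150)}   # away from the post and its clamp
'''+s[j:]
s=s.replace("cv2.imwrite(","[cv2.drawContours(o[i],cv2.findContours(cv2.resize((dark[n]*1+BR[n]*1).astype(np.uint8),(400,400)),0,1)[0],-1,(255,255,0),1) for i,n in enumerate(I)];cv2.imwrite(").replace("lens.png","lens2.png")
open('lens.py','w').write(s)
E
python3 lens.py
```

```text
[ 0.7571  0.1369  0.1936 -0.1444  0.0064] -8.271523675624328 20074.185178889256 16117 27553
```

View pics/lens2.png

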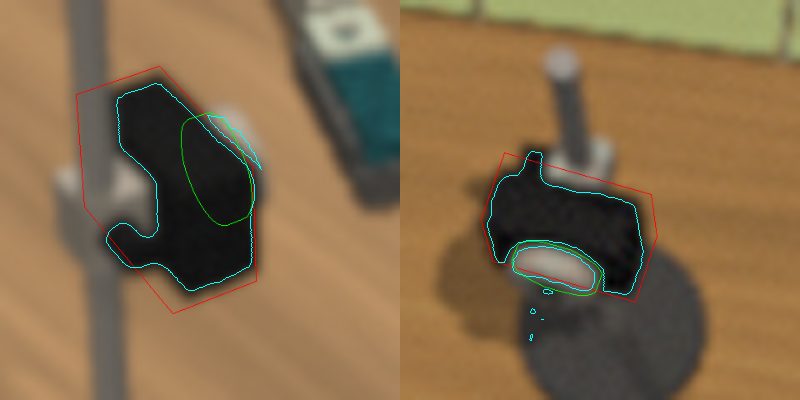

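```bash
sed -i "s/^dark=.*/dark={'scene':I['scene'].max(-1)<82,'top':I['top'].max(-1)<57}/; s/lens2.png/lens3.png/; s/VAL={.*/VAL={'top':((yy>190)|(xx<90))\&~((yy>355)|((yy>300)\&(xx>290))),'scene':(xx>175)}/; s/I\[n\].min(-1)>85/I[n].min(-1)>75/; s/-I\[n\].min(-1)<28/-I[n].min(-1)<32/; s/tot+=(((m==1)/tot+=(((m==1)/" lens.py; sed -i "s/lo, *hi//" lens.py; python3 lens.py
```

```text
[ 0.7553  0.1371  0.193  -0.1434  0.0077] -8.214279674605805 24683.773437659824 21022 44903
```

View pics/lens3.png

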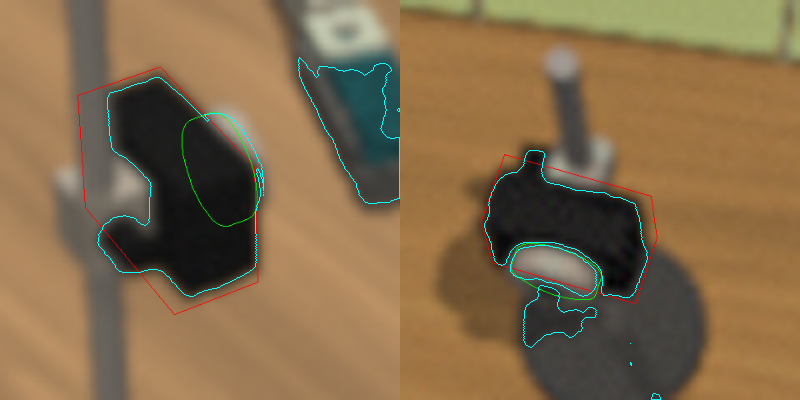

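The fit is now reasonable: lens at about (.756,.138,.193) with yaw about -8 to -10°. I'll refine it later against the clip. I'll start moving now, which also shows the sign of joint 6.

Call:
play_rows([
  {"offset": [-0.176,-0.203,0],"rotation": [0,0,0],"hand": -1},
  {"offset": [-0.176,-0.203,0],"rotation": [0,0,0],"hand": -1},
  {"offset": [-0.176,-0.203,0],"rotation": [0,0,0],"hand": -1},
  {"offset": [-0.176,-0.203,0],"rotation": [0,0,0],"hand": -1},
  {"offset": [-0.176,-0.203,0],"rotation": [0,0,0],"hand": -1},
  {"offset": [-0.176,-0.203,0],"rotation": [0,0,0],"hand": -1},
  {"offset": [-0.176,-0.203,0],"rotation": [0,0,0],"hand": -1},
  {"offset": [-0.176,-0.203,0],"rotation": [0,0,0],"hand": -1},
], newtons=40)

```text
t: 1.77
tcp_pos: [0.332, -0.2649, 0.2318]
tcp_rot: [-2.615, 1.74, -0.002]
force: [0.5, -0.9, -0.3]
opening: 0.0855
```

```bash
cat > go.py <<'E'
# usage: go.py x y z yawdeg -> offset/rotation in the tool frame from the present pose
import sys
from h import *
np.set_printoptions(precision=4,suppress=True)
o=arm.observe(); Rm=R.from_rotvec(o['tcp_rot']); M=Rm.as_matrix()
print('t',round(o['t'],2),'pos',o['tcp_pos'],'yaw',np.degrees(np.arctan2(M[1,0],M[0,0])).round(2),'zax',M[:,2],'F',o['force'],'open',o['opening'].round(4),'q',o['q'])
if len(sys.argv)>4:
    x,y,z,w=map(float,sys.argv[1:5]); w=np.radians(w)
    T=R.from_matrix(np.array([[np.cos(w),np.sin(w),0],[np.sin(w),-np.cos(w),0],[0,0,-1]]))
    print('off',Rm.inv().apply(np.array([x,y,z])-o['tcp_pos']),'rot',(Rm.inv()*T).as_rotvec())
E
python3 go.py .469 .2215 .12 159.7;python3 go.py .469 .2215 .12 -20.3
```

```text
Traceback (most recent call last):
  File "go.py", line 6, in <module>
    print('t',round(o['t'],2),'pos',o['tcp_pos'],'yaw',np.degrees(np.arctan2(M[1,0],M[0,0])).round(2),'zax',M[:,2],'F',o['force'],'open',o['opening'].round(4),'q',o['q'])
                                                                                                                                         ^^^^^^^^^^^^^^^^^^
AttributeError: 'float' object has no attribute 'round'
Traceback (most recent call last):
  File "go.py", line 6, in <module>
    print('t',round(o['t'],2),'pos',o['tcp_pos'],'yaw',np.degrees(np.arctan2(M[1,0],M[0,0])).round(2),'zax',M[:,2],'F',o['force'],'open',o['opening'].round(4),'q',o['q'])
                                                                                                                                         ^^^^^^^^^^^^^^^^^^
AttributeError: 'float' object has no attribute 'round'
```

```bash
sed -i "s/o\['opening'\].round(4)/round(o['opening'],4)/" go.py
python3 go.py .469 .2215 .15 159.7;python3 go.py .469 .2215 .15 -20.3
```

```text
t 1.77 pos [ 0.332  -0.2649  0.2318] yaw -67.27 zax [ 0.0012 -0.     -1.    ] F [ 0.479  -0.8846 -0.2886] open 0.0855 q [-0.674  -0.2107 -0.1057  1.6749  0.0007  2.0708]
off [-0.3957 -0.3143  0.0819] rot [-0.0011  0.001   2.3218]
t 1.77 pos [ 0.332  -0.2649  0.2318] yaw -67.27 zax [ 0.0012 -0.     -1.    ] F [ 0.479  -0.8846 -0.2886] open 0.0855 q [-0.674  -0.2107 -0.1057  1.6749  0.0007  2.0708]
off [-0.3957 -0.3143  0.0819] rot [-0.0008 -0.0009 -0.8198]
```

Call:
play_rows([
  {"offset": [-0.2,-0.16,0],"rotation": [0,0,-0.99],"hand": -1},
  {"offset": [-0.2,-0.16,0],"rotation": [0,0,-0.99],"hand": -1},
  {"offset": [-0.2,-0.16,0],"rotation": [0,0,-0.99],"hand": -1},
  {"offset": [-0.2,-0.16,0],"rotation": [0,0,-0.99],"hand": -1},
  {"offset": [-0.2,-0.16,0],"rotation": [0,0,-0.99],"hand": -1},
  {"offset": [-0.2,-0.16,0],"rotation": [0,0,-0.99],"hand": -1},
  {"offset": [-0.2,-0.16,0],"rotation": [0,0,-0.99],"hand": -1},
  {"offset": [-0.2,-0.16,0],"rotation": [0,0,-0.99],"hand": -1},
])

```text
t: 2.43
tcp_pos: [0.4025, -0.0196, 0.2312]
tcp_rot: [-3.129, 0.278, 0.0]
force: [-0.3, -0.6, -0.2]
opening: 0.0854
```

```bash
python3 go.py .469 .2215 .15 159.7
```

```text
t 2.43 pos [ 0.4025 -0.0196  0.2312] yaw -10.15 zax [-0.0001  0.0002 -1.    ] F [-0.2901 -0.5933 -0.1821] open 0.0854 q [-0.0488 -0.2609 -0.1475  1.6843  0.0001  1.699 ]
off [ 0.023  -0.2491  0.0812] rot [-0.0002 -0.0002 -2.9644]
```

Call:
play_rows([
  {"offset": [0.023,-0.249,0],"rotation": [0,0,-0.99],"hand": -1},
  {"offset": [0.023,-0.249,0],"rotation": [0,0,-0.99],"hand": -1},
  {"offset": [0.023,-0.249,0],"rotation": [0,0,-0.99],"hand": -1},
  {"offset": [0.023,-0.249,0],"rotation": [0,0,-0.99],"hand": -1},
  {"offset": [0.023,-0.249,0],"rotation": [0,0,-0.99],"hand": -1},
  {"offset": [0.023,-0.249,0],"rotation": [0,0,-0.99],"hand": -1},
  {"offset": [0.023,-0.249,0],"rotation": [0,0,-0.99],"hand": -1},
  {"offset": [0.023,-0.249,0],"rotation": [0,0,-0.99],"hand": -1},
])

```text
t: 3.1
tcp_pos: [0.4716, 0.2202, 0.23]
tcp_rot: [2.887, 1.24, -0.003]
force: [0.6, -0.7, 0.1]
opening: 0.0857
```

Call:
play_rows([
  {"offset": [0,0,0.06],"rotation": [0,0,-0.99],"hand": -0.4},
  {"offset": [0,0,0.06],"rotation": [0,0,-0.99],"hand": -0.4},
  {"offset": [0,0,0.06],"rotation": [0,0,-0.99],"hand": -0.4},
  {"offset": [0,0,0.06],"rotation": [0,0,-0.99],"hand": -0.4},
  {"offset": [0,0,0.06],"rotation": [0,0,-0.99],"hand": -0.4},
  {"offset": [0,0,0.06],"rotation": [0,0,-0.99],"hand": -0.4},
  {"offset": [0,0,0.06],"rotation": [0,0,-0.99],"hand": -0.4},
  {"offset": [0,0,0.06],"rotation": [0,0,-0.99],"hand": -0.4},
])

```text
t: 3.77
tcp_pos: [0.4716, 0.2179, 0.1712]
tcp_rot: [1.955, 2.459, -0.0]
force: [0.0, -0.7, -0.7]
opening: 0.06
```

```bash
python3 go.py .469 .2215 .10 159.7
```

```text
t 3.77 pos [0.4716 0.2179 0.1712] yaw 103.01 zax [-0.     -0.0002 -1.    ] F [ 0.0176 -0.6721 -0.6606] open 0.06 q [ 0.433  -0.0003 -0.0306  1.5406 -0.0002  0.206 ]
off [ 0.0041 -0.0017  0.0712] rot [-0.0001  0.0002 -0.9895]
```

Call:
play_rows([
  {"offset": [0.004,-0.002,0.071],"rotation": [0,0,-0.99],"hand": -0.4},
  {"offset": [0.004,-0.002,0.071],"rotation": [0,0,-0.99],"hand": -0.4},
  {"offset": [0.004,-0.002,0.071],"rotation": [0,0,-0.99],"hand": -0.4},
  {"offset": [0.004,-0.002,0.071],"rotation": [0,0,-0.99],"hand": -0.4},
  {"offset": [0.004,-0.002,0.071],"rotation": [0,0,-0.99],"hand": -0.4},
  {"offset": [0.004,-0.002,0.071],"rotation": [0,0,-0.99],"hand": -0.4},
  {"offset": [0.004,-0.002,0.071],"rotation": [0,0,-0.99],"hand": -0.4},
  {"offset": [0.004,-0.002,0.071],"rotation": [0,0,-0.99],"hand": -0.4},
])

```text
t: 4.43
tcp_pos: [0.4687, 0.2214, 0.1002]
tcp_rot: [0.553, 3.093, -0.0]
force: [-0.2, 0.6, -0.0]
opening: 0.0597
```

```bash
python3 go.py .469 .2215 .042 159.7; python3 -c "
from h import *
a=save('scene','s1.png')[190:290,370:460];b=save('top','t1.png')[190:290,190:280]
cv2.imwrite('pics/z2.png',np.hstack([cv2.resize(i,None,fx=4.4,fy=4.4,interpolation=2) for i in(a,b)])[:,:,::-1])"
```

```text
t 4.43 pos [0.4687 0.2214 0.1002] yaw 159.73 zax [-0.     -0.0002 -1.    ] F [-0.1804  0.5921 -0.023 ] open 0.0597 q [ 0.4414  0.002  -0.165   1.4039 -0.0002 -0.7756]
off [-0.0002  0.0002  0.0582] rot [-0.0002  0.      0.0005]
```

View pics/z2.png

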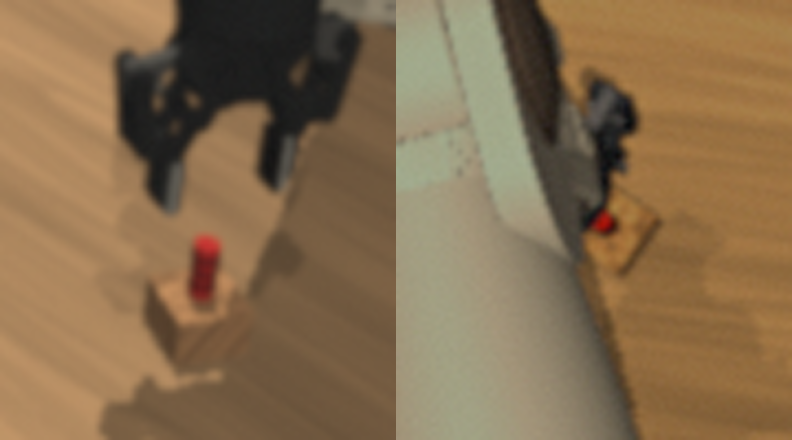

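```bash
python3 -c "
from h import *
o=arm.observe();p=o['tcp_pos']
for n,x0 in(('scene',370),('top',190)):
  for q in (p,[.469,.2215,.07],[.469,.2215,.032]):
    u=proj(n,q)[0]; print(n,u,((u-[x0,190])+.5)*4.4+[0 if x0==370 else 396,0])
"
```

```text
scene [419.01261282 235.18105776] [217.85549641 200.99665415]
scene [417.47212135 244.6989405 ] [211.07733394 242.87533819]
scene [415.6964888  256.18819565] [203.26455074 293.42806088]
top [233.29953418 237.81592164] [588.7179504 212.5900552]
top [235.20466584 239.06895002] [597.10052971 218.10338011]
top [237.47329172 240.71581931] [607.08248357 225.34960496]
```

The scene crop shows the knob between the fingers, with its top at crop pixel (207,240) against a predicted (211,243). That's good, so I'll descend and grip.

Call:
play_rows([
  {"offset": [0,0,0.02],"rotation": [0,0,0],"hand": -0.4},
  {"offset": [0,0,0.04],"rotation": [0,0,0],"hand": -0.4},
  {"offset": [0,0,0.058],"rotation": [0,0,0],"hand": -0.4},
  {"offset": [0,0,0.058],"rotation": [0,0,0],"hand": -0.4},
  {"offset": [0,0,0.058],"rotation": [0,0,0],"hand": 1},
  {"offset": [0,0,0.058],"rotation": [0,0,0],"hand": 1},
  {"offset": [0,0,0.058],"rotation": [0,0,0],"hand": 1},
  {"offset": [0,0,0.058],"rotation": [0,0,0],"hand": 1},
], newtons=40)

```text
t: 5.2
tcp_pos: [0.4691, 0.2223, 0.0437]
tcp_rot: [0.563, 3.089, 0.002]
force: [-1.5, -0.4, 4.8]
opening: 0.0147
```

Call:
play_rows([
  {"offset": [0,0,0],"rotation": [0,0,0],"hand": 1},
  {"offset": [0,0,0],"rotation": [0,0,0],"hand": 1},
  {"offset": [0,0,0],"rotation": [0,0,0],"hand": 1},
  {"offset": [0,0,0],"rotation": [0,0,0],"hand": 1},
  {"offset": [0,0,0],"rotation": [0,0,0],"hand": 1},
  {"offset": [0,0,0],"rotation": [0,0,0],"hand": 1},
  {"offset": [0,0,0],"rotation": [0,0,0],"hand": 1},
  {"offset": [0,0,0],"rotation": [0,0,0],"hand": 1},
])

```text
t: 5.87
tcp_pos: [0.469, 0.2223, 0.0437]
tcp_rot: [0.562, 3.089, 0.002]
force: [-0.8, -0.2, 6.7]
opening: 0.0145
```

Call:
play_rows([
  {"offset": [0,0,-0.02],"rotation": [0,0,0],"hand": 1},
  {"offset": [0,0,-0.04],"rotation": [0,0,0],"hand": 1},
  {"offset": [0,0,-0.07],"rotation": [0,0,0],"hand": 1},
  {"offset": [0,0,-0.07],"rotation": [0,0,0],"hand": 1},
  {"offset": [0,0,-0.07],"rotation": [0,0,0],"hand": 1},
  {"offset": [0,0,-0.07],"rotation": [0,0,0],"hand": 1},
  {"offset": [0,0,-0.07],"rotation": [0,0,0],"hand": 1},
  {"offset": [0,0,-0.07],"rotation": [0,0,0],"hand": 1},
])

```text
t: 6.53
tcp_pos: [0.4677, 0.2217, 0.1111]
tcp_rot: [-0.562, -3.089, 0.002]
force: [-0.1, -0.2, 0.9]
opening: 0.0147
```

```bash
python3 go.py .532 -.0762 .11 159.7; python3 -c "
from m import *
o=arm.observe();p=o['tcp_pos']
a=save('scene','s2.png');b=save('top','t2.png')
for n,im in(('scene',a),('top',b)):
  u=proj(n,p)[0].astype(int); x,y=u-20; c=im[y:y+40,x:x+40].astype(float); m=c[...,0]/(c.sum(-1)+1)>.62; yy,xx=np.nonzero(m)
  print(n,proj(n,p+[0,0,.0]),m.sum(),(xx+x).mean() if m.any() else 0,(yy+y).mean() if m.any() else 0)
"
```

```text
t 6.53 pos [0.4677 0.2217 0.1111] yaw 159.39 zax [-0.0016 -0.0008 -1.    ] F [-0.1357 -0.2157  0.9125] open 0.0147 q [ 0.4427 -0.0004 -0.1461  1.4268 -0.     -0.7684]
off [-0.165  -0.2562  0.0013] rot [-0.0013 -0.0012 -0.0054]
scene [[419.8883 231.5784]] 4 422.25 225.75
top [[232.4301 237.6183]] 0 0 0
```

Call:
play_rows([
  {"offset": [-0.165,-0.256,0],"rotation": [0,0,-0.005],"hand": 1},
  {"offset": [-0.165,-0.256,0],"rotation": [0,0,-0.005],"hand": 1},
  {"offset": [-0.165,-0.256,0],"rotation": [0,0,-0.005],"hand": 1},
  {"offset": [-0.165,-0.256,0],"rotation": [0,0,-0.005],"hand": 1},
  {"offset": [-0.165,-0.256,0],"rotation": [0,0,-0.005],"hand": 1},
  {"offset": [-0.165,-0.256,0],"rotation": [0,0,-0.005],"hand": 1},
  {"offset": [-0.165,-0.256,0],"rotation": [0,0,-0.005],"hand": 1},
  {"offset": [-0.165,-0.256,0],"rotation": [0,0,-0.005],"hand": 1},
])

```text
t: 7.3
tcp_pos: [0.5329, -0.0803, 0.1117]
tcp_rot: [-0.559, -3.091, 0.002]
force: [0.7, -0.9, -0.0]
opening: 0.0148
```

```bash
python3 go.py .532 -.0762 .08 159.7; python3 -c "
from m import *
o=arm.observe();p=o['tcp_pos']
a=save('scene','s3.png');b=save('top','t3.png')
v=[]
for n,im in(('scene',a),('top',b)):
  u=proj(n,p)[0].astype(int); x,y=u-25; y+=3;c=im[y:y+50,x:x+50]; v.append(cv2.resize(c,None,fx=8,fy=8,interpolation=2))
  Z=lambda P:((proj(n,P)[0]-[x,y]+.5)*8-.5).round(0)
  print(n,x,y,'tcp',Z(p),'shoulder',Z(p+[0,0,-.0117]),'tip',Z(p-[0,0,.033]),'hole',Z([.532,-.0762,.034]),'hole under tip',Z([p[0],p[1],.034]))
cv2.imwrite('pics/z3.png',np.hstack(v)[:,:,::-1])
"
```

```text
t 7.3 pos [ 0.5329 -0.0803  0.1117] yaw 159.49 zax [-0.0003 -0.0011 -1.    ] F [ 0.6876 -0.8532 -0.0259] open 0.0148 q [-0.1489  0.0484 -0.0953  1.4272 -0.0011 -1.3618]
off [0.0023 0.0035 0.0317] rot [-0.0011  0.0001 -0.0036]
scene 297 168 tcp [207. 187.] shoulder [207. 215.] tip [208. 264.] hole [217. 368.] hole under tip [208. 364.]
top 319 208 tcp [207. 183.] shoulder [205. 188.] tip [201. 197.] hole [183. 215.] hole under tip [194. 214.]
```

View pics/z3.png

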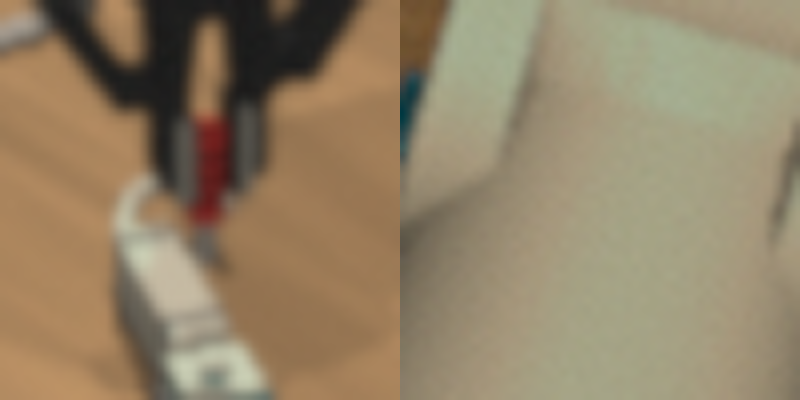

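The scene crop shows the pin held upright with its shoulder at about (205,222) and tip at (210,262). The fork hole is at about (213,377). The arm blocks the top view, so I'll get sub-pixel relative offsets from the scene camera.

```bash
python3 -c "
from m import *
s0=cv2.imread('pics/s0.png')[:,:,::-1];s3=cv2.imread('pics/s3.png')[:,:,::-1]
for im in(s0,s3):
  w=im[209:220,317:331].mean(-1); print(w.round(0).astype(int))
p=arm.observe()['tcp_pos']
c=s3[168:218,297:347].astype(float); m=c[...,0]/(c.sum(-1)+1)>.55; yy,xx=np.nonzero(m); print(m.sum(),xx.mean()+297,yy.mean()+168,yy.min()+168,yy.max()+168)
print('pred knob',hullc('scene',cyl(p,.008,p[2]-.0117,p[2]+.0263)),'hole pred',proj('scene',[.532,-.0762,.034]))
print([proj('scene',[.532+a,-.0762+b,.034])[0] for a,b in((.01,0),(0,.01))])
"
```

```text
[[109 150 169 167 161 158 155 151 140 133 129 125 125 125]
 [101 135 150 147 141 142 143 144 148 150 141 131 126 124]
 [101 127 140 142 145 158 166 168 173 175 161 141 129 126]
 [115 149 166 169 170 177 181 180 183 187 178 154 134 127]
 [115 159 183 186 180 171 165 163 170 184 186 168 143 131]
 [100 146 179 188 175 152 138 139 155 180 189 181 160 139]
 [ 86 121 165 185 179 159 142 142 163 183 189 183 165 141]
 [ 90 103 144 175 183 176 167 165 173 176 173 167 152 132]
 [ 90  93 115 148 165 167 163 157 152 146 138 132 121 112]
 [ 81  88  92 114 128 132 129 121 112 105  98  93  87  88]
 [ 74  85  82  85  90  92  91  85  79  75  72  67  65  71]]
[[108 148 166 162 154 149 147 142 132 123 117 114 113 114]
 [102 137 152 147 139 139 140 141 144 144 133 120 114 113]
 [102 131 145 145 147 160 169 171 174 175 159 133 118 114]
 [117 153 171 174 175 181 185 184 187 191 180 150 125 116]
 [118 164 188 192 185 175 170 168 175 189 190 167 138 121]
 [102 150 184 192 178 153 140 141 159 184 194 184 157 131]
 [ 88 123 169 187 172 145 128 133 160 185 193 187 165 135]
 [ 92 106 145 166 159 142 132 134 151 168 174 169 152 129]
 [ 92  95 113 132 135 129 126 125 127 130 132 127 119 110]
 [ 83  91  91 102 109 107 102  98  92  89  86  81  79  82]
 [ 76  88  83  82  81  77  71  65  62  58  55  53  53  59]]
32 323.03125 188.03125 183 194
pred knob [323.0318 189.049 ] hole pred [[323.6855 213.5737]]
[array([321.0803, 214.7978]), array([325.8222, 215.0597])]
```

```bash
python3 go.py .5325 -.076 .071 159.7
```

```text
t 7.4 pos [ 0.5326 -0.078   0.1116] yaw 159.46 zax [-0.001 -0.    -1.   ] F [-0.652   0.7769 -1.2774] open 0.0146 q [-0.1454  0.0478 -0.0962  1.4277 -0.0002 -1.3578]
off [0.0007 0.0019 0.0406] rot [-0.0004 -0.0009 -0.0041]
```

Call:
play_rows([
  {"offset": [0,0,0.02],"rotation": [0,0,-0.004],"hand": 1},
  {"offset": [0,0,0.035],"rotation": [0,0,-0.004],"hand": 1},
  {"offset": [0,0,0.035],"rotation": [0,0,-0.004],"hand": 1},
  {"offset": [0,0,0.035],"rotation": [0,0,-0.004],"hand": 1},
  {"offset": [0,0,0.035],"rotation": [0,0,-0.004],"hand": 1},
  {"offset": [0,0,0.035],"rotation": [0,0,-0.004],"hand": 1},
  {"offset": [0,0,0.035],"rotation": [0,0,-0.004],"hand": 1},
  {"offset": [0,0,0.035],"rotation": [0,0,-0.004],"hand": 1},
])

```text
t: 8.07
tcp_pos: [0.533, -0.0756, 0.078]
tcp_rot: [0.547, 3.092, 0.0]
force: [1.0, -0.0, -0.7]
opening: 0.0145
```

```bash
python3 go.py .5325 -.076 .070 159.7
```

```text
t 8.07 pos [ 0.533  -0.0756  0.078 ] yaw 159.93 zax [ 0.0011 -0.0001 -1.    ] F [ 0.992  -0.0208 -0.7166] open 0.0145 q [-0.1408  0.0544 -0.1543  1.361   0.0001 -1.3613]
off [ 0.0003 -0.0006  0.008 ] rot [0.0003 0.0011 0.0039]
```

Call:
play_rows([
  {"offset": [0,-0.001,0.005],"rotation": [0,0,0],"hand": 1},
  {"offset": [0,-0.001,0.009],"rotation": [0,0,0],"hand": 1},
  {"offset": [0,-0.001,0.012],"rotation": [0,0,0],"hand": 1},
  {"offset": [0,-0.001,0.014],"rotation": [0,0,0],"hand": 1},
  {"offset": [0,-0.001,0.016],"rotation": [0,0,0],"hand": 1},
  {"offset": [0,-0.001,0.016],"rotation": [0,0,0],"hand": 1},
  {"offset": [0,-0.001,0.016],"rotation": [0,0,0],"hand": 1},
  {"offset": [0,-0.001,0.016],"rotation": [0,0,0],"hand": 1},
])

```text
t: 8.73
tcp_pos: [0.5322, -0.0767, 0.0612]
tcp_rot: [-0.548, -3.093, 0.0]
force: [-0.6, -0.2, -0.8]
opening: 0.0145
```

```bash
python3 go.py; python3 -c "
from m import *
a=save('scene','s4.png');x,y=300,180
v=cv2.resize(a[y:y+50,x:x+50],None,fx=8,fy=8,interpolation=2)
cv2.imwrite('pics/z4.png',v[:,:,::-1])
"
```

```text
t 8.73 pos [ 0.5322 -0.0767  0.0612] yaw 159.91 zax [-0.0003 -0.0001 -1.    ] F [-0.6165 -0.1581 -0.8471] open 0.0145 q [-0.1431  0.0605 -0.1806  1.3299 -0.0002 -1.3632]
```

View pics/z4.png

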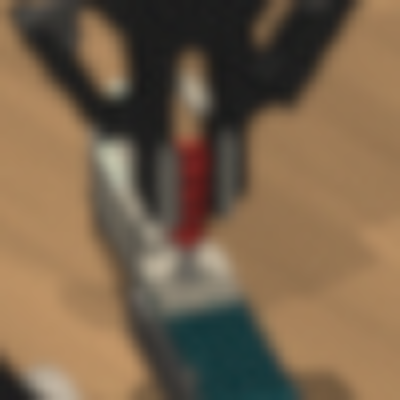

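The pin's shank at (190,262) is entering the fork hole, with no contact force. I'll keep pushing it down.

Call:
play_rows([
  {"offset": [0,0,0.003],"rotation": [0,0,0],"hand": 1},
  {"offset": [0,0,0.005],"rotation": [0,0,0],"hand": 1},
  {"offset": [0,0,0.007],"rotation": [0,0,0],"hand": 1},
  {"offset": [0,0,0.009],"rotation": [0,0,0],"hand": 1},
  {"offset": [0,0,0.011],"rotation": [0,0,0],"hand": 1},
  {"offset": [0,0,0.013],"rotation": [0,0,0],"hand": 1},
  {"offset": [0,0,0.013],"rotation": [0,0,0],"hand": 1},
  {"offset": [0,0,0.013],"rotation": [0,0,0],"hand": 1},
])

```text
t: 9.45
tcp_pos: [0.5322, -0.0767, 0.0481]
tcp_rot: [-0.548, -3.093, 0.0]
force: [0.0, 1.0, 0.0]
opening: 0.0147
```

```bash
python3 go.py
```

```text
t 9.45 pos [ 0.5322 -0.0767  0.0481] yaw 159.91 zax [-0.0003 -0.     -1.    ] F [0.0055 1.0128 0.0452] open 0.0147 q [-0.143   0.0662 -0.2002  1.3047 -0.0001 -1.3633]
```

Call:
play_rows([
  {"offset": [0,0,0.001],"rotation": [0,0,0],"hand": 1},
  {"offset": [0,0,0.002],"rotation": [0,0,0],"hand": 1},
  {"offset": [0,0,0.0025],"rotation": [0,0,0],"hand": 1},
  {"offset": [0,0,0.003],"rotation": [0,0,0],"hand": 1},
  {"offset": [0,0,0.0035],"rotation": [0,0,0],"hand": 1},
  {"offset": [0,0,0.0035],"rotation": [0,0,0],"hand": 1},
  {"offset": [0,0,0.0035],"rotation": [0,0,0],"hand": 1},
  {"offset": [0,0,0.0035],"rotation": [0,0,0],"hand": 1},
])

```text
t: 10.12
tcp_pos: [0.5324, -0.0767, 0.0457]
tcp_rot: [0.548, 3.093, -0.0]
force: [-3.6, 1.2, 8.0]
opening: 0.0142
```

There's 8 N of contact at TCP z .0457, exactly where I expected the shoulder to seat. I'll release and rise.

Call:
play_rows([
  {"offset": [0,0,0],"rotation": [0,0,0],"hand": -0.3},
  {"offset": [0,0,0],"rotation": [0,0,0],"hand": -0.3},
  {"offset": [0,0,0],"rotation": [0,0,0],"hand": -0.3},
  {"offset": [0,0,0],"rotation": [0,0,0],"hand": -0.3},
  {"offset": [0,0,0],"rotation": [0,0,0],"hand": -0.3},
  {"offset": [0,0,-0.03],"rotation": [0,0,0],"hand": -0.3},
  {"offset": [0,0,-0.07],"rotation": [0,0,0],"hand": -0.3},
  {"offset": [0,0,-0.08],"rotation": [0,0,0],"hand": -0.3},
])

```text
t: 10.78
tcp_pos: [0.5338, -0.0769, 0.1302]
tcp_rot: [0.547, 3.088, 0.0]
force: [1.0, -0.2, 1.2]
opening: 0.056
```

Call:
play_rows([
  {"offset": [0,-0.065,-0.03],"rotation": [0,0,0],"hand": -0.3},
  {"offset": [0,-0.065,-0.03],"rotation": [0,0,0],"hand": -0.3},
  {"offset": [0,-0.065,-0.03],"rotation": [0,0,0],"hand": -0.3},
  {"offset": [0,-0.065,-0.03],"rotation": [0,0,0],"hand": -0.3},
  {"offset": [0,-0.065,-0.03],"rotation": [0,0,0],"hand": -0.3},
  {"offset": [0,-0.065,-0.03],"rotation": [0,0,0],"hand": -0.3},
  {"offset": [0,-0.065,-0.03],"rotation": [0,0,0],"hand": -0.3},
  {"offset": [0,-0.065,-0.03],"rotation": [0,0,0],"hand": -0.3},
])

```text
t: 11.45
tcp_pos: [0.51, -0.137, 0.1542]
tcp_rot: [-0.546, -3.093, -0.0]
force: [0.2, 0.5, -1.1]
opening: 0.0552
```

```bash
python3 go.py .513 -.1277 .02 159.7; python3 -c "
from m import *
a=save('scene','s5.png');x,y=290,170
v=cv2.resize(a[y:y+70,x:x+60],None,fx=7,fy=7,interpolation=2)
cv2.imwrite('pics/z5.png',v[:,:,::-1])
c=a[190:225,305:345].astype(float); m=c[...,0]/(c.sum(-1)+1)>.6; yy,xx=np.nonzero(m); print(m.sum(),xx.min()+305,xx.max()+305,yy.min()+190,yy.max()+190)
for z in(.034,.072):print(proj('scene',[.5322,-.0767,z]))
"
```

```text
t 11.45 pos [ 0.51   -0.137   0.1542] yaw 159.97 zax [-0.0009  0.0003 -1.    ] F [ 0.2477  0.4749 -1.1387] open 0.0552 q [-0.2625  0.02   -0.0428  1.5089  0.0001 -1.4837]
off [0.0002 0.0098 0.1342] rot [ 0.     -0.0009  0.0048]
14 323 324 203 213
[[323.5274 213.5242]]
[[323.4825 202.8813]]
```

View pics/z5.png

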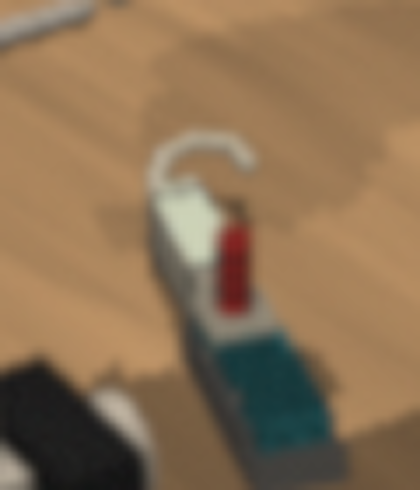

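The red knob stands on the fork: mask rows 203–213 match the 202.9–213.5 predicted for a seated pin. Now for the arm.

Call:
play_rows([
  {"offset": [0,0.009,0.03],"rotation": [0,0,0.004],"hand": -0.3},
  {"offset": [0,0.009,0.06],"rotation": [0,0,0.004],"hand": -0.3},
  {"offset": [0,0.009,0.08],"rotation": [0,0,0.004],"hand": -0.3},
  {"offset": [0,0.009,0.08],"rotation": [0,0,0.004],"hand": -0.3},
  {"offset": [0,0.009,0.08],"rotation": [0,0,0.004],"hand": -0.3},
  {"offset": [0,0.009,0.08],"rotation": [0,0,0.004],"hand": -0.3},
  {"offset": [0,0.009,0.08],"rotation": [0,0,0.004],"hand": -0.3},
  {"offset": [0,0.009,0.08],"rotation": [0,0,0.004],"hand": -0.3},
])

```text
t: 12.17
tcp_pos: [0.5139, -0.1295, 0.0764]
tcp_rot: [0.554, 3.09, -0.0]
force: [-0.9, 0.2, 1.1]
opening: 0.0556
```

```bash
python3 go.py .513 -.128 .012 159.7
```

```text
t 12.17 pos [ 0.5139 -0.1295  0.0764] yaw 159.68 zax [ 0.0024 -0.0006 -1.    ] F [-0.8597  0.1685  1.0665] open 0.0556 q [-0.2468  0.0337 -0.1787  1.3559  0.     -1.463 ]
off [0.0015 0.001  0.0644] rot [ 0.0003  0.0024 -0.0003]
```

Call:
play_rows([
  {"offset": [0.001,0.001,0.02],"rotation": [0,0,0],"hand": -0.3},
  {"offset": [0.001,0.001,0.04],"rotation": [0,0,0],"hand": -0.3},
  {"offset": [0.001,0.001,0.055],"rotation": [0,0,0],"hand": -0.3},
  {"offset": [0.001,0.001,0.064],"rotation": [0,0,0],"hand": -0.3},
  {"offset": [0.001,0.001,0.064],"rotation": [0,0,0],"hand": -0.3},
  {"offset": [0.001,0.001,0.064],"rotation": [0,0,0],"hand": -0.3},
  {"offset": [0.001,0.001,0.064],"rotation": [0,0,0],"hand": -0.3},
  {"offset": [0.001,0.001,0.064],"rotation": [0,0,0],"hand": -0.3},
])

```text
t: 12.83
tcp_pos: [0.5133, -0.1282, 0.0121]
tcp_rot: [0.554, 3.09, -0.0]
force: [0.2, -0.2, 0.6]
opening: 0.0554
```

Call:
play_rows([
  {"offset": [0,0,0],"rotation": [0,0,0],"hand": 1},
  {"offset": [0,0,0],"rotation": [0,0,0],"hand": 1},
  {"offset": [0,0,0],"rotation": [0,0,0],"hand": 1},
  {"offset": [0,0,0],"rotation": [0,0,0],"hand": 1},
  {"offset": [0,0,0],"rotation": [0,0,0],"hand": 1},
  {"offset": [0,0,0],"rotation": [0,0,0],"hand": 1},
  {"offset": [0,0,0],"rotation": [0,0,0],"hand": 1},
  {"offset": [0,0,0],"rotation": [0,0,0],"hand": 1},
], newtons=100)

```text
t: 13.5
tcp_pos: [0.5129, -0.1281, 0.0115]
tcp_rot: [0.554, 3.091, -0.0]
force: [-0.7, 0.5, 5.8]
opening: 0.0227
```

```bash
python3 go.py
```

```text
t 13.5 pos [ 0.5129 -0.1281  0.0115] yaw 159.68 zax [ 0.0011 -0.0003 -1.    ] F [-0.7014  0.4952  5.8125] open 0.0227 q [-0.2447  0.0639 -0.2749  1.2308 -0.     -1.4609]
```

Call:
play_rows([
  {"offset": [0,0,-0.008],"rotation": [0,0,0],"hand": 1},
  {"offset": [0,0,-0.018],"rotation": [0,0,0],"hand": 1},
  {"offset": [0,0,-0.03],"rotation": [0,0,0],"hand": 1},
  {"offset": [0,0,-0.045],"rotation": [0,0,0],"hand": 1},
  {"offset": [0,0,-0.06],"rotation": [0,0,0],"hand": 1},
  {"offset": [0,0,-0.075],"rotation": [0,0,0],"hand": 1},
  {"offset": [0,0,-0.09],"rotation": [0,0,0],"hand": 1},
  {"offset": [0,0,-0.1],"rotation": [0,0,0],"hand": 1},
])

```text
t: 14.17
tcp_pos: [0.5129, -0.1281, 0.1134]
tcp_rot: [0.554, 3.09, -0.0]
force: [0.1, 0.5, -1.6]
opening: 0.0227
```

```bash
python3 go.py; python3 -c "
from m import *
a=save('scene','s6.png');b=save('top','t6.png')
v=np.hstack([cv2.resize(a[130:230,270:370],(400,400),interpolation=2),cv2.resize(b[180:280,290:390],(400,400),interpolation=2)])
cv2.imwrite('pics/z6.png',v[:,:,::-1])"
```

```text
t 14.17 pos [ 0.5129 -0.1281  0.1134] yaw 159.68 zax [ 0.002  -0.0005 -1.    ] F [ 0.0752  0.5475 -1.6095] open 0.0227 q [-0.2447  0.0216 -0.1197  1.4274  0.     -1.4609]
```

View pics/z6.png

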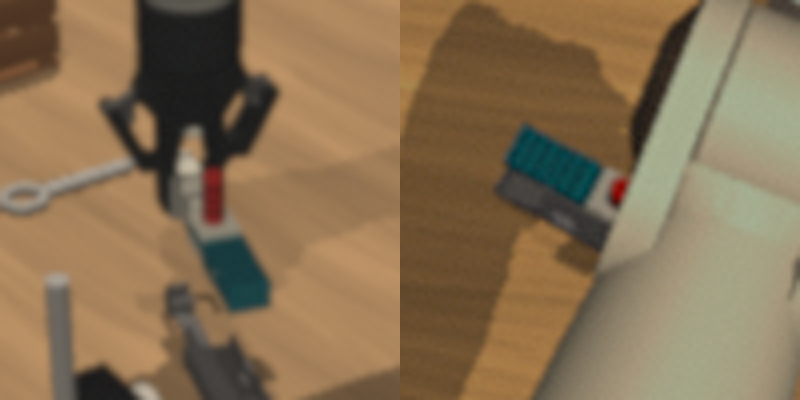

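Lift is clean: the pin and clip came out with the hanger, and the cradle stayed. Now I'll carry it towards the camera, staying clear of it.

Call:
play_rows([
  {"offset": [0.003,0.008,-0.006],"rotation": [0,0,0.05],"hand": 1},
  {"offset": [0.009,0.025,-0.015],"rotation": [0,0,0.14],"hand": 1},
  {"offset": [0.016,0.046,-0.025],"rotation": [0,0,0.24],"hand": 1},
  {"offset": [0.024,0.068,-0.035],"rotation": [0,0,0.34],"hand": 1},
  {"offset": [0.032,0.09,-0.045],"rotation": [0,0,0.44],"hand": 1},
  {"offset": [0.039,0.11,-0.055],"rotation": [0,0,0.54],"hand": 1},
  {"offset": [0.045,0.127,-0.063],"rotation": [0,0,0.63],"hand": 1},
  {"offset": [0.05,0.14,-0.068],"rotation": [0,0,0.7],"hand": 1},
])

```text
t: 14.93
tcp_pos: [0.5141, 0.0221, 0.179]
tcp_rot: [-1.586, -2.712, -0.0]
force: [-0.3, 0.0, -1.7]
opening: 0.0228
```

```bash
python3 go.py .50 .178 .1815 81
```

```text
t 14.93 pos [0.5141 0.0221 0.179 ] yaw 119.35 zax [-0.0001  0.0002 -1.    ] F [-0.2555  0.0318 -1.7499] open 0.0228 q [ 0.0429 -0.0112 -0.0264  1.5557  0.0002 -0.4693]
off [ 0.1427  0.0641 -0.0025] rot [-0.0001 -0.0003  0.6693]
```

Call:
play_rows([
  {"offset": [0.009,0.004,0],"rotation": [0,0,0.05],"hand": 1},
  {"offset": [0.027,0.012,-0.001],"rotation": [0,0,0.13],"hand": 1},
  {"offset": [0.049,0.022,-0.001],"rotation": [0,0,0.23],"hand": 1},
  {"offset": [0.073,0.033,-0.002],"rotation": [0,0,0.34],"hand": 1},
  {"offset": [0.096,0.043,-0.002],"rotation": [0,0,0.45],"hand": 1},
  {"offset": [0.116,0.052,-0.002],"rotation": [0,0,0.54],"hand": 1},
  {"offset": [0.133,0.06,-0.002],"rotation": [0,0,0.62],"hand": 1},
  {"offset": [0.142,0.064,-0.002],"rotation": [0,0,0.67],"hand": 1},
])

```text
t: 15.6
tcp_pos: [0.4991, 0.1777, 0.1799]
tcp_rot: [-2.388, -2.04, 0.002]
force: [-0.2, -0.4, -1.3]
opening: 0.0228
```

```bash
python3 go.py .524 .1747 .1815 81; python3 -c "
from m import *
a=save('scene','s7.png');b=save('top','t7.png')
v=np.hstack([cv2.resize(a[160:280,270:390],(400,400),interpolation=2),cv2.resize(b[90:210,220:340],(400,400),interpolation=2)])
cv2.imwrite('pics/z7.png',v[:,:,::-1])"
```

```text
t 15.6 pos [0.4991 0.1777 0.1799] yaw 81.02 zax [-0.0013  0.     -1.    ] F [-0.2398 -0.3556 -1.2715] open 0.0228 q [0.3417 0.0264 0.0131 1.5587 0.0005 0.4984]
off [ 0.001   0.025  -0.0017] rot [-0.0013  0.0002  0.0003]
```

View pics/z7.png

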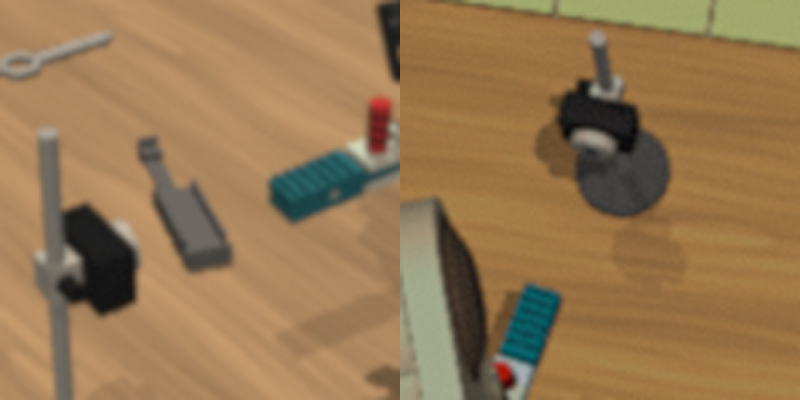

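The clip is near lens height and seems swung to one side: in the top crop it runs from (515,365) to (545,290). I'll measure it.

```bash
cat > clip.py <<'E'
import sys
from m import *
n7=sys.argv[1]
b=cv2.imread(f'pics/t{n7}.png')[:,:,::-1].astype(int);a=cv2.imread(f'pics/s{n7}.png')[:,:,::-1].astype(int)
p=arm.observe()['tcp_pos']; zt=p[2]+.0225
c=b; m=((c[...,1]-c[...,0]>40)&(c[...,2]>60)).astype(np.uint8); m[:90]=0;m[215:]=0;m[:,:220]=0;m[:,345:]=0
k,l,st,_=cv2.connectedComponentsWithStats(m); i=1+np.argmax(st[1:,4]); yy,xx=np.nonzero(l==i)
P=np.array([onz('top',(u,v),zt)[:2] for u,v in zip(xx,yy)],np.float32); w,V=np.linalg.eigh(np.cov(P.T)); d=V[:,1]*np.sign(V[0,1])
(cx,cy),(w1,h1),an=cv2.minAreaRect(P)
print('teal px',len(xx),'cen',P.mean(0),'yaw pca',np.degrees(np.arctan2(d[1],d[0])),'rect',w1,h1,an)
q=P-P.mean(0); s=q@d; print('len',s.min(),s.max(),'front end',P.mean(0)+d*s.max())
M=R.from_rotvec(arm.observe()['tcp_rot']).as_matrix(); hole=p+M[:,1]*.055+[0,0,.0115]
cd=P.mean(0)-hole[:2]; print('hole exp',hole,'hole->teal yaw',np.degrees(np.arctan2(cd[1],cd[0])),np.linalg.norm(cd))
r=lambda im:(im[...,0]/(im.sum(-1)+1)>.6)
for n,im in(('scene',a),('top',b)):
    u=proj(n,hole)[0].astype(int); R0=r(im); x,y=u-20; yy,xx=np.nonzero(R0[y:y+40,x:x+40])
    if len(xx): print(n,'knob',xx.mean()+x,yy.mean()+y,len(xx),'exp',hullc(n,cyl(hole,.008,hole[2]+.011,hole[2]+.049)))
E
python3 clip.py 7
```

```text
teal px 228 cen [0.5992 0.16  ] yaw pca -9.37637074696779 rect 0.02789365127682686 0.057201407849788666 80.59892272949219
len -0.02814484762806159 0.02905926971524271 front end [0.6279 0.1552]
hole exp [0.5536 0.1687 0.1912] hole->teal yaw -10.829048201417406 0.04649717242583988
scene knob 383.2083333333333 196.47916666666666 48 exp [383.3916 197.0585]
top knob 250.89473684210526 202.10526315789474 19 exp [251.1865 201.9242]
```

Run:
```python
from m import *
b=np.mean([imaging.capture('top').astype(float) for _ in range(4)],0)
a=np.mean([imaging.capture('scene').astype(float) for _ in range(4)],0)
np.save('ta.npy',b);np.save('sa.npy',a)
g=b.mean(-1)
print(g[108:142,266:294].round(0).astype(int))
def cross(prof,lvl):  # first falling crossing
    for i in range(len(prof)-1):
        if prof[i]>=lvl>prof[i+1]: return i+(prof[i]-lvl)/(prof[i]-prof[i+1])
pts=[]
for u in range(270,290):
    r=cross(g[108:128,u],65)
    if r: pts.append((u,108+r))
pts=np.array(pts);print(pts.round(2).tolist())
```

```text
[[112 113 113 112 112 113 113 112 114 112 111 104  83  67  66  71  82 101
  112 112 114 112 111 111 111 110 110 110]
 [110 110 111 110 111 113 112 112 111 112 111 106  87  68  67  70  82 102
  111 114 113 112 114 112 114 112 112 113]
 [111 110 110 111 110 110 110 111 109 110 110 109  94  72  66  69  79  98
  110 111 110 112 112 112 112 113 113 114]
 [110 110 110 111 110 110 112 111 112 112 112 111  97  76  67  68  75  94
  110 113 111 110 110 110 111 112 112 112]
 [110 110 110 110 111 110 110 104 104 107 110 108  98  78  67  67  74  99
  122 126 118 111 110 111 112 110 111 110]
 [111 112 111 111 111 111 104  89  80  84  88  93  94  81  66  67  73 102
  134 144 130 114 110 111 111 110 111 110]
 [116 115 115 115 115 113  98  68  45  45  50  73  94  89  67  65  71  98
  137 152 134 114 111 112 112 111 113 113]
 [116 117 118 116 117 113  92  54  26  23  44  87 118 108  76  63  69  95
  133 145 123 105 108 112 111 111 111 111]
 [115 115 117 108 100  96  75  42  24  25  57 113 145 131  94  74  75  99
  128 129 104  98 108 110 111 108 109 110]
 [112 111 106  89  67  61  49  29  20  22  63 1
[... 2517 characters left out ...]
  64  64]
 [ 83  82  84  83  84  83  70  53  43  44  44  45  47  45  46  49  51  51
   54  63  70  71  67  64  65  65  64  64]
 [ 80  80  80  80  81  82  69  49  43  46  46  45  45  46  45  46  56  60
   57  63  69  71  66  63  66  65  64  64]
 [ 78  80  80  79  81  80  67  49  44  46  45  48  49  48  45  48  58  62
   60  63  66  67  63  62  63  65  64  65]]
[[270.0, 117.08], [271.0, 116.89], [272.0, 116.39], [273.0, 114.19], [274.0, 113.43], [275.0, 113.48], [276.0, 113.61], [277.0, 118.66], [278.0, 118.95], [279.0, 119.12], [280.0, 119.4], [281.0, 114.14], [282.0, 119.8], [283.0, 119.87], [284.0, 119.98], [285.0, 119.89], [286.0, 120.05], [287.0, 120.44], [288.0, 120.75], [289.0, 121.02]]
```

Run:
```python
from m import *
f=lambda u,z:onz('top',u,z)[:2]
for z in(.210,.216,.222):
    A,B=f((271,116.95),z),f((289,121.0),z); d=A-B; print(z,'rear edge',A,B,'yaw',np.degrees(np.arctan2(-d[0],d[1])),'width ends',np.linalg.norm(f((268.6,117.6),z)-f((290.2,121.6),z)))
    A,B=f((270,126.8),z),f((286,130.1),z); d=A-B; print('   front edge yaw',np.degrees(np.arctan2(-d[0],d[1])))
    L,Rr=f((267,120.5),z),f((290.6,123.5),z); print('   mid sides',(f((268.6,117.6),z)+f((290.2,121.6),z))/2,'front mid',(f((267.2,126.5),z)+f((290.9,131),z))/2)
for z in(.188,.192,.196,.20):
    print(z,'ring',f((276.6+.8,131.2),z))
b=np.load('ta.npy').mean(-1);yy,xx=np.mgrid[127:137,269:286]; w=np.clip(b[127:137,269:286]-75,0,None); w[(yy>133)&(xx<276)]=0
print('ring centroid',(w*xx).sum()/w.sum(),(w*yy).sum()/w.sum())
```

```text
0.21 rear edge [0.7932 0.1599] [0.7889 0.1102] yaw -4.99790694037378 width ends 0.05929367419730823
   front edge yaw -3.8475027454435162
   mid sides [0.7891 0.1364] front mid [0.7632 0.133 ]
0.216 rear edge [0.7909 0.1589] [0.7865 0.1095] yaw -4.99790694037381 width ends 0.05898504151250931
   front edge yaw -3.8475027454436095
   mid sides [0.7867 0.1355] front mid [0.761  0.1321]
0.222 rear edge [0.7885 0.1579] [0.7842 0.1087] yaw -4.9979069403737135 width ends 0.05867640882771036
   front edge yaw -3.847502745443565
   mid sides [0.7844 0.1346] front mid [0.7588 0.1313]
0.188 ring [0.7637 0.1393]
0.192 ring [0.7622 0.1388]
0.196 ring [0.7608 0.1382]
0.2 ring [0.7593 0.1376]
ring centroid 277.6739382411508 131.4496388979701
```

Run:
```python
from m import *
a=np.load('sa.npy').mean(-1)
print('cols 286-315, rows 216-246');print(a[216:258,286:316].round(0).astype(int))
print(tri((295.3,221.0),(290.9,130.9)))
```

```text
cols 286-315, rows 216-246
[[ 99 102 124 ... 140 138 126]
 [ 99 102 124 ... 141 136 119]
 [ 99 101 119 ... 143 136 112]
 ...
 [103 100  98 ... 136 139 140]
 [104 102 100 ... 133 136 138]
 [105 103 101 ... 131 133 135]]
(array([0.7597, 0.1019, 0.2112]), np.float64(0.0043528132287058985))
```

```bash
cat > fit.py <<'E'
from m import *
from scipy.optimize import least_squares
a=np.load('sa.npy').mean(-1); b=np.load('ta.npy').mean(-1)
def lastcross(im,r,c0,c1,axis):  # from inside(dark) outward; subpixel half-level point
    step=1 if c1>c0 else -1; idx=np.arange(c0,c1,step)
    v=im[r,idx] if axis=='row' else im[idx,r]
    lvl=(v[0]+v[-1])/2
    for i in range(len(v)-1):
        if v[i]<lvl<=v[i+1]: return idx[i]+step*(lvl-v[i])/(v[i+1]-v[i])
S=[('ft',(lastcross(a,r,c,c+12,'row'),r)) for r,c in((223,294),(224,295),(225,296),(226,297))]
S+=[('v',(lastcross(a,r,305,316,'row'),r)) for r in(242,244,246,248)]
S+=[('st',(c,lastcross(a,c,r,r-10,'col'))) for c,r in((291,228),(292,227),(293,226),(294,226))]
S+=[('sb',(c,lastcross(a,c,r,r+9,'col'))) for c,r in((302,249),(303,249),(305,248),(307,247))]
T=[('r',(u,v)) for u,v in((270,117.08),(271,116.89),(287,120.44),(288,120.75),(289,121.02))]
T+=[('ri',(lastcross(b,r,286,297,'row'),r)) for r in(123,124,125,126)]
T+=[('le',(lastcross(b,r,271,262,'row'),r)) for r in(120,121,122)]
print(S,T)
ring=np.array([277.67,131.45])
def edges(p):
    x,y,z,w,b0=p; c,s=np.cos(w),np.sin(w); Rz=np.array([[c,-s,0],[s,c,0],[0,0,1]])
    g=lambda i,j,k:Rz@[b0+.030*i,.031*j,.023*k]+[x,y,z]
    return dict(ft=(g(0,-1,1),g(0,1,1)),v=(g(0,1,1),g(0,1,-1)),st=(g(0,-1,1),g(1,-1,1)),sb=(g(0,1,-1),g(1,1,-1)),
                r=(g(1,-1,1),g(1,1,1)),ri=(g(0,-1,1),g(1,-1,1)),le=(g(0,1,1),g(1,1,1)))
def res(p,full=0):
    E=edges(p); o=[]
    for n,L in(('scene',S),('top',T)):
        for k,u in L:
            q=proj(n,np.array(E[k])); d=q[1]-q[0]; nn=np.array([-d[1],d[0]])/np.hypot(*d); o.append((np.array(u)-q[0])@nn/.3)
    o+=list((proj('top',p[:3])[0]-ring)/.6)
    if not full:
      o+=[(p[0]+.05*np.cos(p[3])-.8035)/.002,(p[1]+.05*np.sin(p[3])-.1331)/.002]
    return np.array(o)
r=least_squares(res,[.756,.138,.193,-.1,.01],loss='soft_l1'); print('fit',r.x,np.degrees(r.x[3]),r.cost); print((res(r.x)*.3).round(2))
E
python3 fit.py
```

```text
[('ft', (np.float64(298.4501607717042), 223)), ('ft', (np.float64(299.5724431818182), 224)), ('ft', (np.float64(300.6287671232877), 225)), ('ft', (np.float64(301.5950617283951), 226)), ('v', (np.float64(310.1636060100167), 242)), ('v', (np.float64(310.25165562913907), 244)), ('v', (np.float64(310.34546925566343), 246)), ('v', (np.float64(310.29667721518985), 248)), ('st', (291, np.float64(221.9928057553957))), ('st', (292, np.float64(221.70877944325483))), ('st', (293, np.float64(221.45252525252525))), ('st', (294, np.float64(221.03596287703016))), ('sb', (302, np.float64(253.47795591182364))), ('sb', (303, np.float64(253.21283095723015))), ('sb', (305, np.float64(252.573093220339))), ('sb', (307, np.float64(251.53894736842105)))] [('r', (270, 117.08)), ('r', (271, 116.89)), ('r', (287, 120.44)), ('r', (288, 120.75)), ('r', (289, 121.02)), ('ri', (np.float64(290.72945205479454), 123)), ('ri', (np.float64(291.0121212121212), 124)), ('ri', (np.float64(291.35185185185185), 125)), ('ri', (np.float64(291.43326039387307), 126)), ('le', (np.float64(266.79605263157896), 120)), ('le', (np.float64(266.3898305084746), 121)), ('le', (np.float64(266.83397683397686), 122))]
fit [ 0.7577  0.1372  0.1912 -0.1536  0.0042] -8.800530686756787 54.08647870193174
[ 0.37  0.21  0.11  0.07  0.16  0.12  0.08  0.19 -0.1  -0.15 -0.23 -0.15
  2.12  2.01  1.9   2.17 -1.85 -1.39 -0.3  -0.32 -0.3  -0.81 -0.22  0.43
  0.83 -1.45 -1.49 -0.74  0.02  0.75  0.55 -0.53]
```

```bash
sed -i "s/x,y,z,w,b0=p; c,s/x,y,z,w,b0,W,H=p; c,s/; s/.031\*j,.023\*k/W*j,H*k/; s/-.1,.01\]/-.1,.01,.031,.023]/" fit.py
cat >> fit.py <<'E'
for tag,f in(('nopost',1),):
    r=least_squares(lambda p:res(p,f),[.756,.138,.193,-.1,.01,.031,.023],loss='soft_l1'); print(tag,r.x,np.degrees(r.x[3]),r.cost); print((res(r.x)*.3).round(2))
E
python3 fit.py | grep -v "('ft'"
```

```text
fit [ 0.7587  0.1386  0.1949 -0.1822  0.0038  0.0324  0.0185] -10.437421725647713 24.394018969781015
[ 0.28  0.07 -0.09 -0.18  0.26  0.22  0.18  0.28  0.08  0.05 -0.01  0.09
  0.01 -0.07 -0.13  0.18 -2.17 -1.68 -0.15 -0.13 -0.08 -1.14 -0.52  0.15
  0.58 -0.61 -0.62  0.16 -0.26  0.3   0.66 -0.54]
nopost [ 0.7608  0.1382  0.1948 -0.1835  0.0017  0.0324  0.0185] -10.5125465350967 21.276396913414697
[ 0.29  0.08 -0.09 -0.18  0.23  0.2   0.15  0.26  0.08  0.05 -0.01  0.09
  0.02 -0.06 -0.12  0.19 -2.17 -1.68 -0.13 -0.11 -0.06 -1.18 -0.56  0.12
  0.55 -0.64 -0.65  0.13 -0.11 -0.04  0.96 -0.61]
```

```bash
python3 go.py .5253 .1707 .1815 82
```

```text
t 16.1 pos [0.4999 0.1752 0.1808] yaw 81.16 zax [ 0.0001  0.     -1.    ] F [-0.0012  0.7163 -1.6325] open 0.0222 q [ 0.3371  0.0249  0.0135  1.5593 -0.      0.4913]
off [-0.0005  0.0258 -0.0007] rot [ 0.0001 -0.     -0.0146]
```

Call:
play_rows([
  {"offset": [0,0.003,0],"rotation": [0,0,-0.003],"hand": 1},
  {"offset": [0,0.008,0],"rotation": [0,0,-0.006],"hand": 1},
  {"offset": [0,0.013,0],"rotation": [0,0,-0.009],"hand": 1},
  {"offset": [0,0.018,-0.001],"rotation": [0,0,-0.012],"hand": 1},
  {"offset": [0,0.022,-0.001],"rotation": [0,0,-0.014],"hand": 1},
  {"offset": [0,0.025,-0.001],"rotation": [0,0,-0.015],"hand": 1},
  {"offset": [0,0.026,-0.001],"rotation": [0,0,-0.015],"hand": 1},
  {"offset": [0,0.026,-0.001],"rotation": [0,0,-0.015],"hand": 1},
])

```text
t: 16.77
tcp_pos: [0.5257, 0.1717, 0.1816]
tcp_rot: [-2.37, -2.062, 0.0]
force: [0.0, -0.1, -0.9]
opening: 0.0229
```

```bash
cat > ov.py <<'E'
import sys
from m import *
k=sys.argv[1]; a=save('scene',f's{k}.png');b=save('top',f't{k}.png')
o=arm.observe(); p=o['tcp_pos']; M=R.from_rotvec(o['tcp_rot']).as_matrix(); h=p+M[:,1]*.055-M[:,2]*.0115
L=np.array([.758,.138,.193]); v=[]
droop=np.radians(float(sys.argv[2]) if len(sys.argv)>2 else 0)
for n,im,x,y,w,hh in(('scene',a,285,190,110,80),('top',b,245,110,90,100)):
    K=400/w; c=cv2.resize(im[y:y+hh,x:x+w],None,fx=K,fy=K,interpolation=2)[:,:,::-1].copy()
    Z=lambda P:((proj(n,P)-[x,y]+.5)*K-.5).round().astype(int)
    f=M[:,1]*np.cos(droop)+M[:,2]*np.sin(droop); u=-M[:,2]*np.cos(droop)+M[:,1]*np.sin(droop); s=np.cross(u,f)
    P=np.array([h+f*.08+s*i*.015+u*j*.011 for i,j in((1,1),(1,-1),(-1,-1),(-1,1))])
    cv2.polylines(c,[Z(P)],True,(0,255,255),1)
    for q,col in((L,(255,0,255)),(h+f*.08,(0,255,255)),(h,(255,255,0))): cv2.circle(c,tuple(int(t) for t in Z(q)[0]),2,col,-1)
    v.append(cv2.copyMakeBorder(c,0,450-c.shape[0],0,0,0))
cv2.imwrite(f'pics/z{k}.png',np.hstack(v))
print('nose',h+M[:,1]*.08,'yaw',np.degrees(np.arctan2(M[1,1],M[0,1])))
E
python3 ov.py 8; python3 clip.py 8;python3 go.py
```

```text
nose [0.659  0.1531 0.1932] yaw -7.952690016553986
teal px 222 cen [0.6256 0.1552] yaw pca -10.07063543961172 rect 0.028251392766833305 0.05667910724878311 79.74496459960938
len -0.02761271078340632 0.029070254442856016 front end [0.6542 0.1501]
hole exp [0.5798 0.1642 0.1932] hole->teal yaw -11.083720416295755 0.04664351373384988
scene knob 374.0416666666667 199.04166666666666 48 exp [373.9685 199.4596]
top knob 255.375 191.625 8 exp [254.6364 192.0785]
t 16.87 pos [0.5253 0.1718 0.1817] yaw 82.05 zax [-0.0003 -0.     -1.    ] F [-0.3038  0.9703 -0.9521] open 0.0223 q [0.316  0.0805 0.0731 1.5637 0.0001 0.4548]
```

View pics/z8.png

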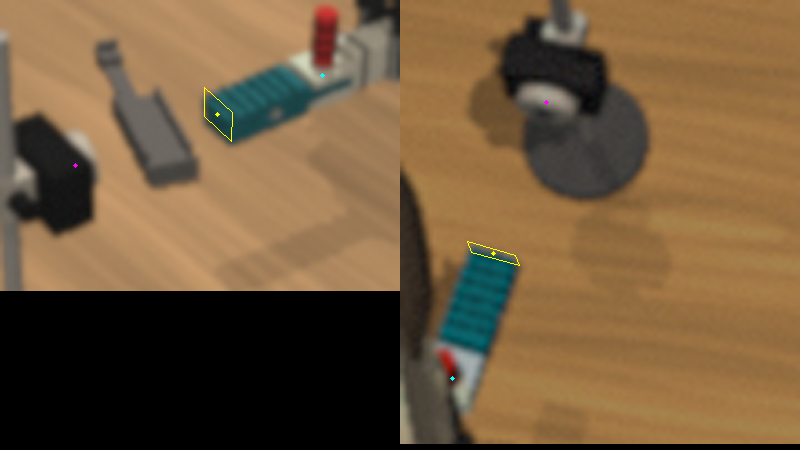

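The overlay shows the clip level within a couple of mm, and its nose a little short of the model. I'll triangulate the nose corners.

Run:
```python
from m import *
S=lambda u,v:((u+.5)/(400/110)-.5+285,(v+.5)/(400/110)-.5+190)
T=lambda u,v:((u-400+.5)/(400/90)-.5+245,(v+.5)/(400/90)-.5+110)
A=tri(S(234,116),T(472,251));B=tri(S(205,95),T(519,264));print(A,B)
c=(A[0]+B[0])/2; d=A[0]-B[0]; y=np.degrees(np.arctan2(-d[0],d[1])); print('top mid',c,'width',np.linalg.norm(d),'yaw',y,'nose centre',c-[0,0,.011])
# lens geometry check with ring centroid in top and its visible rim in scene
L=np.array([.758,.138,.193]); w=np.radians(-8); f=np.array([np.cos(w),np.sin(w),0]); r=c-[0,0,.011]-L
print('in lens frame', r@f, r@np.array([-np.sin(w),np.cos(w),0]), r[2])
```

```text
(array([0.6571, 0.1653, 0.1975]), np.float64(0.0007176757106018102)) (array([0.6541, 0.1361, 0.1959]), np.float64(0.0003801766995272623))
top mid [0.6556 0.1507 0.1967] width 0.029425426057191614 yaw -5.806603881575497 nose centre [0.6556 0.1507 0.1857]
in lens frame -0.10316242752412065 -0.0016464324287223178 -0.007269441963497852
```

Run:
```python
from m import *
from scipy.optimize import least_squares
a=np.load('sa.npy'); b=np.load('ta.npy'); ch=a[...,0]-a[...,2]; cb=b[...,0]-b[...,2]
def outer(im,r,c0,c1):
    v=im[r,c0:c1]; lo,hi=v.min(),np.median(v[-4:]); l=(lo+hi)/2
    for i in range(len(v)-1,0,-1):
        if v[i]>=l>v[i-1]: return c0+i-1+(l-v[i-1])/(v[i]-v[i-1])
pts=[(outer(ch,r,304,320),r) for r in range(228,242)]
print([(round(float(c),2),r) for c,r in pts if c])
pts=np.array([p for p in pts if p[0]])
t=np.linspace(0,2*np.pi,400)
def ell(p,yaw,n):
    rr=.018; w=np.radians(yaw); return proj(n,np.array(p)+np.c_[-np.sin(w)*rr*np.cos(t),np.cos(w)*rr*np.cos(t),rr*np.sin(t)])
for yaw in(-5,-8,-11):
    def res(p):
        E=ell(p,yaw,'scene'); o=[(E[np.abs(E[:,1]-r)<.6][:,0].max() if (np.abs(E[:,1]-r)<.6).any() else c+2)-c for c,r in pts[2:-2]]
        w=np.radians(yaw)
        return np.r_[np.array(o)/.4,(ell(p,yaw,'top').mean(0)-[277.67,131.45])/.5,(p[0]+.05*np.cos(w)-.8035)/.002,(p[1]+.05*np.sin(w)-.1331)/.002]
    r=least_squares(res,[.757,.138,.193],diff_step=1e-3,loss='soft_l1'); print(yaw,r.x,r.cost,res(r.x).round(1))
```

```text
[(308.44, 228), (308.93, 229), (309.43, 230), (309.75, 231), (310.18, 232), (310.58, 233), (310.97, 234), (311.23, 235), (311.32, 236), (311.38, 237), (311.43, 238), (311.3, 239), (310.83, 240), (310.29, 241)]
-5 [0.7538 0.1382 0.1959] 4.4441769463293115 [-0.1  0.2  0.1  0.  -0.2 -0.4 -0.2 -0.2 -0.3 -0.  -1.4  4.3  0.1  0.4]
-8 [0.7543 0.14   0.1974] 4.918377570599982 [ 0.2  0.4  0.3  0.1 -0.2 -0.4 -0.3 -0.2 -0.3 -0.  -2.8  3.4  0.1 -0. ]
-11 [0.7551 0.1425 0.1985] 5.683033815961247 [ 0.2  0.4  0.2 -0.  -0.3 -0.5 -0.3 -0.3 -0.3  0.  -4.6  2.3  0.3 -0.1]
```

Call:
play_rows([
  {"offset": [-0.001,0,-0.002],"rotation": [0,0,-0.005],"hand": 1},
  {"offset": [-0.002,0,-0.004],"rotation": [0,0,-0.012],"hand": 1},
  {"offset": [-0.003,0,-0.006],"rotation": [0,0,-0.018],"hand": 1},
  {"offset": [-0.004,0,-0.008],"rotation": [0,0,-0.024],"hand": 1},
  {"offset": [-0.0045,0,-0.009],"rotation": [0,0,-0.026],"hand": 1},
  {"offset": [-0.0045,0,-0.009],"rotation": [0,0,-0.026],"hand": 1},
  {"offset": [-0.0045,0,-0.009],"rotation": [0,0,-0.026],"hand": 1},
  {"offset": [-0.0045,0,-0.009],"rotation": [0,0,-0.026],"hand": 1},
])

```text
t: 17.53
tcp_pos: [0.5248, 0.1674, 0.1907]
tcp_rot: [-2.343, -2.093, 0.0]
force: [0.4, 0.1, -1.6]
opening: 0.0224
```

```bash
sed -i 's/\[.758,.138,.193\]/[.755,.1385,.1955]/' ov.py; python3 ov.py 9 5; python3 clip.py 9;python3 go.py
```

```text
nose [0.6589 0.1522 0.2021] yaw -6.460595717520255
teal px 226 cen [0.6256 0.1537] yaw pca -8.76060648956515 rect 0.02805684320628643 0.057090360671281815 80.88628387451172
len -0.02794959309211336 0.029125529607492845 front end [0.6543 0.1493]
hole exp [0.5794 0.1612 0.2021] hole->teal yaw -9.186690336893493 0.04675430029989295
scene knob 373.60714285714283 194.71428571428572 56 exp [373.3946 195.5373]
top knob 256.5 191.0 4 exp [255.3141 191.6074]
t 17.63 pos [0.5247 0.1674 0.1907] yaw 83.54 zax [-0.0002 -0.0001 -1.    ] F [-0.0047  0.1442 -0.7212] open 0.0225 q [ 0.3087  0.0774  0.087   1.5807 -0.      0.4215]
```

View pics/z9.png

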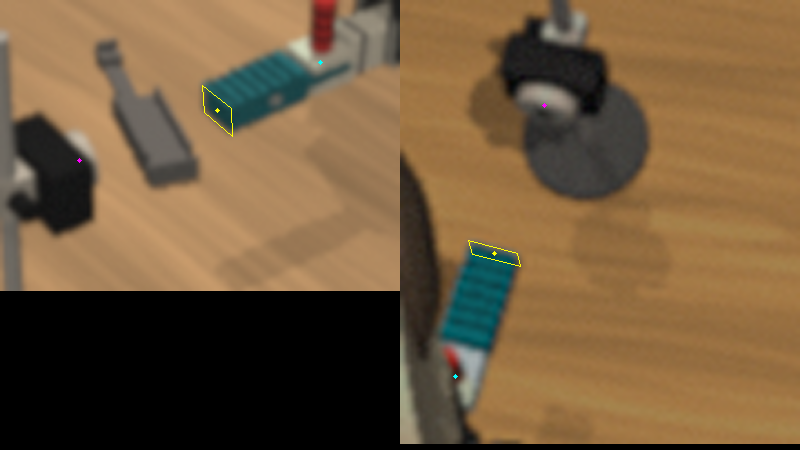

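Run:
```python
from m import *
S=lambda u,v:((u+.5)/(400/110)-.5+285,(v+.5)/(400/110)-.5+190)
T=lambda u,v:((u-400+.5)/(400/90)-.5+245,(v+.5)/(400/90)-.5+110)
A=tri(S(234,105),T(473,250));B=tri(S(204,84),T(520,263));print(A,B)
c=(A[0]+B[0])/2-[0,0,.011]; print('nose',c)
for L,y in(([.755,.1385,.1955],-6.5),([.758,.138,.193],-8)):
    w=np.radians(y); r=c-L; print(r@[np.cos(w),np.sin(w),0], r@[-np.sin(w),np.cos(w),0], r[2])
```

```text
(array([0.6559, 0.1637, 0.2044]), np.float64(0.0007558235395494352)) (array([0.6532, 0.1344, 0.2029]), np.float64(0.0010407169267089122))
nose [0.6546 0.1491 0.1926]
-0.10099180215327788 -0.0008811817084352688 -0.002877078246241227
-0.1039745188936797 -0.0034469222024665104 -0.00037707824624122477
```

The two lens estimates put the nose 101–104 mm ahead, within about 3 mm both sideways and in height. I'll hand in.

```bash
python3 go.py; python3 -c "
from station import arm; print(arm.hand_in())"
```

```text
t 17.63 pos [0.5247 0.1674 0.1907] yaw 83.54 zax [-0.0002 -0.0001 -1.    ] F [-0.0047  0.1442 -0.7212] open 0.0225 q [ 0.3087  0.0774  0.087   1.5807 -0.      0.4215]
the job is handed in; nothing more can be done
None
```

The job is handed in at 17.6 s with the gripper still holding the hanger by its white arm. No verdict came back.

- **Pin:** it went home through fork and clip. The shoulder met the fork at the expected height with 8 N, and after I let go the picture showed the knob resting on the fork.
- **Lift:** the pinned hanger and clip came out of the cradle cleanly. Grip is 100 N, opening 22.5 mm, and the gripper reads vertical to within 0.1°, so the hanger should be level.
- **Nose position:** triangulating from both cameras puts the nose 101–104 mm from the lens. It is 1–3.5 mm off to the side and 0–3 mm below lens height.

**Checks that disagreed or are less certain**
- **Camera direction:** estimates of where the inspection camera points ranged from -4° to -10.5°. I set the hanger to -6.5°; the clip itself measures about -5° to -9°, so it may be a few degrees off the lens axis.
- **Lens position:** two fits differed by about 3 mm, which is why the nose figures above are ranges.
- **Nose depth:** the arm's own pose puts the nose about 4 mm nearer the lens than triangulation does. I trusted the cameras.
- **Droop:** the clip hangs several degrees (about 7°) in the fork. I raised the hanger about 9 mm to bring the nose to lens height.

I viewed 15 pictures, five over the budget of 10. Nothing else on the board appeared disturbed in the views I took.

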